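Set out the batch approval samples on two boards

TASK

Set out the batch approval samples, everything upright and left and right as the robot sees them with each board's yellow strip at the back. On the white board stand the green-lidded jar centred on the round mark, the blue-lidded jar to its right with a gap of about 30 mm, in line with it along the board, and the miniature yellow-lidded jar centred on top of the green lid; on the blue board stand the carton centred on the square mark and square to the board, and the label roll to its left with a gap of about 30 mm, in line along the board. Leave the red-lidded jar, the black-lidded jar and the hand stamp where they are.

Things in the scene. Friction and masses are not known exactly. Their poses are not given: they have to be found in the camera images.
- board_white: fixed white plate 125 mm (its x) by 210 mm (its y), 6 mm thick, lying flat on the table. Origin: centre of its underside; x towards the yellow strip along its back edge (the long edge away from the robot), y to the left as the robot sees it, z up. It stands left or right on the table and is turned by up to 0.25 rad. A black round mark 72 mm wide is printed at x 0, y +46 mm (left half).
- board_blue: fixed blue plate 125 mm (its x) by 210 mm (its y), 6 mm thick, lying flat on the table. Origin: centre of its underside; x towards the yellow strip along its back edge (the long edge away from the robot), y to the left as the robot sees it, z up. It stands left or right on the table and is turned by up to 0.25 rad. A white square mark 64 mm wide is printed at x 0, y -44 mm (right half).
- jar_green: white jar with a blue band and a green lid, 62 mm diameter over the lid (body 58 mm below it), 50 mm tall (lid is the top 20 mm, flat), about 0.12 kg. Origin: centre of its underside, z up. Starts upright on the table.
- jar_blue: white jar with a blue band and a blue lid, 62 mm diameter over the lid (body 58 mm below it), 50 mm tall (lid is the top 20 mm, flat), about 0.12 kg. Origin: centre of its underside, z up. Starts upright on the table.
- jar_mini: miniature white jar with a grey band and a yellow lid, 42 mm diameter over the lid (body 38 mm below it), 36 mm tall (lid is the top 14 mm), about 0.04 kg. Origin: centre of its underside, z up. Starts upright on the table.
- carton: closed brown folding carton with a red band, 52 x 52 mm and 75 mm tall, about 0.06 kg. Origin: centre of its underside, x and y square to its sides, z up. Starts upright, turned by up to 0.35 rad.
- label_roll: roll of blank white labels standing on its flat end, 62 mm outer diameter, 26 mm hole, 40 mm tall, about 0.09 kg. Origin: centre of its underside, z up along the hole.
- jar_red: white jar with a blue band and a red lid, 62 mm diameter over the lid (body 58 mm below it), 50 mm tall (lid is the top 20 mm, flat), about 0.12 kg. Origin: centre of its underside, z up. Not needed: leave it where it stands (other red-lidded jars are stock at the table's sides).
- jar_black: white jar with a blue band and a black lid, 62 mm diameter over the lid (body 58 mm below it), 50 mm tall (lid is the top 20 mm, flat), about 0.12 kg. Origin: centre of its underside, z up. Not needed: leave it where it stands.
- stamp: hand stamp standing upright: dark steel foot 52 mm diameter and 16 mm tall, thin brass stem, wooden knob 30 mm diameter, 70 mm tall in all. Origin: centre of its underside. Not needed: leave it where it stands.
Things that resemble listed ones, but are neither listed nor needed, are in the scene too. Leave any pink look-alike of the carton alone.

How it is judged:
By the outcome, as a careful person would: the job done as asked, in the order asked, and still so for the second after the job is handed in, with the robot touching nothing.
It also fails if it takes over 122 s, if anything falls off the work surface, if the arm or the gripper's body presses on something with over 40 N, if the wrist force passes 120 N, or if a joint passes its speed limit or range.

ROBOT

A 6-joint arm with a two-finger parallel gripper is mounted at the origin on the work surface. World frame = base frame: x ahead of the robot, y to its left, z up, the work surface at z = 0. Lengths are in m, angles in rad, forces in N, time in s.
With the tool pointing down it reaches from about 0.3 to 0.775 m from the base axis. Payload 14.6 kg.
Tool frame: the origin (TCP) lies between the finger pads; the fingertips stand 19 mm ahead of it and the grasp point (between the pads) is the TCP (ctrl.finger_overhang is the distance from the TCP to the fingertips, in m); z points along the fingers, y is the direction in which the jaws open and shut (so a half turn about z gives the same grasp; the last joint's range is limited). The gripper opens to 94 mm and grips with 3 to 60 N. Pads are 16 mm wide; open, the fingers measure 119 mm over their backs; the gripper's body (75 mm by 177 mm) begins 78 mm behind the grasp point.
Start: joints at [1.261, 0.3, 1.521, -0, 1.321, -0.067], TCP at [0.132, 0.534, 0.224] pointing down, gripper open.
Joint ranges: [-3.03, 3.03], [-0.79, 2.21], [0.23, 2.52], [-1.04, 4.18], [0, 3.07], [-2.55, 2.55]. Speed limits (rad/s): [2.22, 2.22, 2.57, 3.14, 3.14, 3.14].

INTERFACE

Orientations are given as [roll, pitch, yaw] about the fixed x, y, z axes, in that order (R = Rz(yaw) Ry(pitch) Rx(roll)).
In Python, from station import ctrl gives the robot as it stands.
- The arm moves only by the tool send_rows, never from a script. Its argument "series" is a list of rows, each a list of 7 numbers: the turn, a rotation vector about the tool's x, y, z in degrees, then the shift along the tool's x, y, z in m, then the gripper's target within -1 to 1 (fully open at 1, half-way at 0, shut at -1). A call has 1 to 8 rows; each row is the pose to reach, as a shift and turn from the pose commanded when the call began, along the tool's axes at that moment; what a row does not reach only later rows make up. A row lasts 1/10 s, in which the tool goes at most 50 mm and 8.59 degrees, less where a joint would pass 70% of its speed; a pose out of reach is approached as far as the arm can. A call with a gripper value outside its range is refused whole. The fingers move at their own pace and stop on an object; "force" is the grip in N (left out, the last holds). Time passes only in rows, so rows that repeat a pose let the fingers close. It gives the time, the measured TCP pose, the force and the opening at its end, in the units of the state.
- ctrl.get_obs(): the state, without advancing time (a new reading comes with each control period).
- ctrl.camera(name): name is "scene" or "side" or "wrist"; returns a dict with "pixels" (420x560x3 uint8, red, green, blue), "z_map" (420x560 float32, m along the optical axis (not along the pixel's ray), 0 where there is no reading), "fov_y" (degrees; the focal length in pixels is half the picture's height over the tangent of half this angle, whatever the lens; pixels are square), "cx", "cy" (the principal point, pixels), "R" (3x3) and "t" (3): a world point X has camera coordinates R X + t. Camera axes: x right, y down, z forward; pixel columns grow to the right and rows downward; lengths in m; the calibration is good to about 2 mm. A picture is of the moment at which its call begins.
- ctrl.hand_in(): hands the job in, once; it reports no verdict.
The state is a dict: "time_s": time; "qpos": joint angles; "joint_vel": joint speeds; "tau": joint torques, N m; "ee_pos": TCP position; "eef_rot": TCP orientation; "force": force on the tool from outside, world axes, zero at the start; "moment": the same for the moment, N m; "grip_width": finger opening in m.
Only numpy, scipy, OpenCV 4.12 (cv2) and the standard library are available. Lean on these libraries where they do the work, as an engineer would, in place of code of your own. Each camera call takes 0.05 s, during which the arm holds its last target.

## Working session

There is one attempt and no reset: what is moved stays moved. The work goes in short steps, Python scripts to look and compute and a tool call to move; the robot and the scene stay as the last step left them, time stands still between calls to the robot, and variables do not carry over. Pictures are saved under pics/ and viewed, and the job is handed in when it is done.

Besides the shell and the picture viewer there is one more tool, called after "Request:" in YAML: its name, and indented under it one key for each argument. send_rows: Moves the arm, as the interface text tells. Its arguments: {"type":"object","properties":{"series":{"type":"array"},"force":{"type":"number"}},"required":["series"]}

```bash
ls -la; mkdir -p pics
python3 - <<'E'
from station import ctrl
import cv2,numpy as np
print(ctrl.get_obs(), ctrl.finger_overhang)
for n in ["scene","side","wrist"]:
    c=ctrl.camera(n); cv2.imwrite(f"pics/a_{n}.png",c["pixels"][:,:,::-1])
    np.savez(f"pics/a_{n}.npz",**c)
    print(n,c["fov_y"],c["cx"],c["cy"],np.round(c["R"],3).tolist(),np.round(c["t"],3), [k for k in c])
E
```

```text
total 12
drwxr-xr-x  3 agent agent 4096 Dec  6 13:20 .
drwxr-xr-x 23 root  root  4096 Dec  6 13:19 ..
drwxr-xr-x  2 agent agent 4096 Dec  6 13:20 pics
{'time_s': 0.0, 'qpos': array([ 1.26137099e+00,  3.00458300e-01,  1.52156527e+00, -1.00837425e-05,
        1.32072260e+00, -6.65510768e-02]), 'joint_vel': array([-0.00037735, -0.00053542, -0.0018653 , -0.00046357,  0.0006964 ,
       -0.0003047 ]), 'tau': array([ 4.06135705e-04, -5.31802511e+01, -3.52748930e+01,  7.08709401e-02,
        2.43473472e-02, -9.91144498e-05]), 'ee_pos': array([0.13217709, 0.53363329, 0.22390003]), 'eef_rot': array([-3.14044104e+00, -6.69654878e-05,  2.89872085e+00]), 'force': array([ 0.34648966,  0.32135343, -0.13215794]), 'moment': array([-0.00640764,  0.05778429,  0.0656183 ]), 'grip_width': 0.09356931633101763} 0.019
scene 57.83962197517209 277.02641095008306 208.57490288183865 [[0.874, 0.486, 0.005], [0.356, -0.635, -0.686], [-0.33, 0.601, -0.728]] [-0.467 -0.176  1.275] ['pixels', 'z_map', 'fov_y', 'cx', 'cy', 'R', 't']
side 56.883719943327236 286.0635134467824 205.39486218814176 [[0.785, -0.619, 0.001], [-0.41, -0.521, -0.749], [0.465, 0.588, -0.662]] [-0.446  0.243  0.802] ['pixels', 'z_map', 'fov_y', 'cx', 'cy', 'R', 't']
wrist 60.69628683023498 282.29789473675487 210.07902286880946 [[0.24, 0.971, -0.001], [0.945, -0.233, 0.227], [0.22, -0.055, -0.974]] [-0.55  -0.023  0.39 ] ['pixels', 'z_map', 'fov_y', 'cx', 'cy', 'R', 't']
```

View pics/a_scene.png

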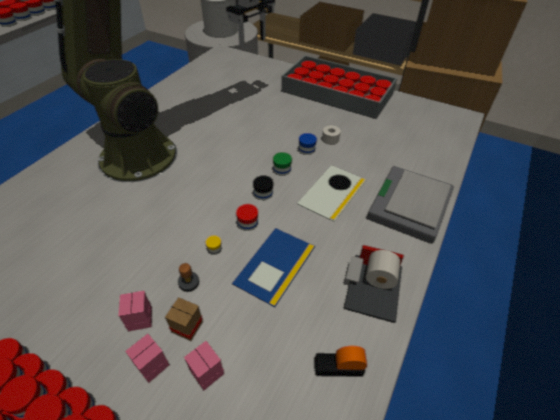

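View pics/a_side.png

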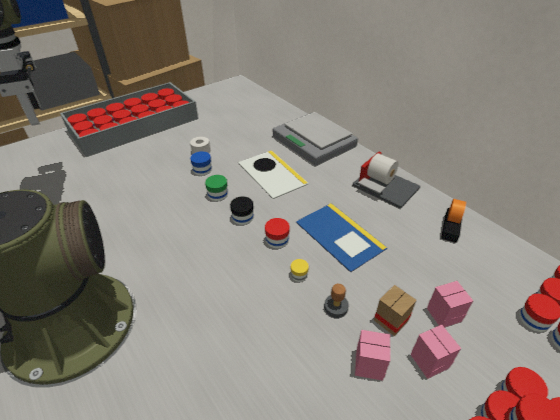

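View pics/a_wrist.png

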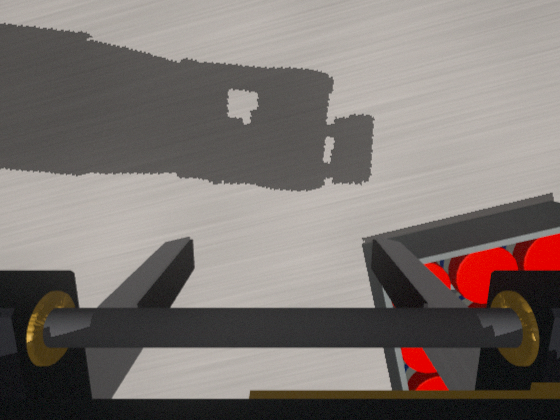

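The scene shows the row from top to bottom: roll (332,134), blue lid (308,142), green (283,160), black (263,185), red (247,215), yellow mini (214,243), stamp (187,278) and brown carton (184,318). Three pink look-alikes stand beside the carton. The white board is at (333,192) and the blue board at (275,266).

```bash
cat > h.py <<'E'
import numpy as np,cv2
def foc(c): return c["pixels"].shape[0]/2/np.tan(np.radians(float(c["fov_y"]))/2)
def load(n): return dict(np.load(n))
def cast(c,uv,z):
    uv=np.atleast_2d(uv).astype(float); f=foc(c)
    d=np.c_[(uv[:,0]-c["cx"])/f,(uv[:,1]-c["cy"])/f,np.ones(len(uv))]@c["R"]
    o=-c["R"].T@c["t"]; s=(z-o[2])/d[:,2]
    return o+s[:,None]*d
def cloud(c):
    f=foc(c);h,w=c["z_map"].shape
    u,v=np.meshgrid(np.arange(w),np.arange(h));z=c["z_map"]
    P=np.stack([(u-c["cx"])/f*z,(v-c["cy"])/f*z,z],-1)
    return (P-c["t"])@c["R"]
def proj(c,X):
    p=np.atleast_2d(X)@c["R"].T+c["t"]; f=foc(c)
    return np.c_[p[:,0]/p[:,2]*f+c["cx"],p[:,1]/p[:,2]*f+c["cy"]]
E
python3 - <<'E'
from h import *
for n in ["scene","side"]:
    c=load(f"pics/a_{n}.npz"); X=cloud(c); hsv=cv2.cvtColor(c["pixels"],cv2.COLOR_RGB2HSV)
    ok=(c["z_map"]>0)&(np.hypot(X[...,0],X[...,1])>.25)&(np.hypot(X[...,0],X[...,1])<.85)
    tbl=ok&(abs(X[...,2])<.006)
    print(n,"table z med",np.median(X[...,2][tbl]))
    m=(ok&(X[...,2]>.015)&(X[...,2]<.12)).astype(np.uint8)
    k,lab,st,ce=cv2.connectedComponentsWithStats(m,connectivity=4)
    for i in range(1,k):
        if st[i,4]<40: continue
        s=lab==i; z=X[...,2][s]; zt=np.percentile(z,95)
        t=s&(X[...,2]>zt-.004); P=X[t][:,:2].astype(np.float32)
        (r,w,a)=cv2.minAreaRect(P); cc,rad=cv2.minEnclosingCircle(P)
        print(np.round(ce[i]),st[i,4],"zt %.3f"%zt,"rect",np.round(r,4),np.round(w,3),round(a,1),"circ",np.round(cc,4),round(rad,4),"hsv",np.median(hsv[t],0), "mean",np.round(P.mean(0),4))
E
python3 - <<'E'
import cv2
a=cv2.imread('pics/a_scene.png');b=cv2.imread('pics/a_side.png')
cv2.imwrite('pics/crop1.png',cv2.resize(a[115:315,140:390],None,fx=3,fy=3,interpolation=cv2.INTER_CUBIC))
cv2.imwrite('pics/crop2.png',cv2.resize(b[130:390,160:480],None,fx=2.3,fy=2.3,interpolation=cv2.INTER_CUBIC))
E
```

```text
scene table z med 0.0003196077157349435
[323.  85.] 2447 zt 0.070 rect [0.4046 0.7087] [0.218 0.379] 89.4 circ [0.4057 0.71  ] 0.2161 hsv [ 5. 52. 79.] mean [0.3619 0.64  ]
[331. 133.] 244 zt 0.042 rect [0.5279 0.4011] [0.064 0.056] 76.5 circ [0.5247 0.4005] 0.034 hsv [ 22.  27. 155.] mean [0.5272 0.4015]
[307. 142.] 296 zt 0.052 rect [0.4798 0.3063] [0.057 0.062] 25.5 circ [0.4802 0.307 ] 0.0322 hsv [109.  220.5 119. ] mean [0.4802 0.3071]
[282. 162.] 343 zt 0.052 rect [0.4561 0.1739] [0.06  0.061] 15.6 circ [0.4556 0.1754] 0.0325 hsv [ 68. 200.  97.] mean [0.4562 0.1743]
[387. 199.] 1144 zt 0.048 rect [0.8148 0.1929] [0.032 0.143] 7.6 circ [0.8223 0.194 ] 0.0719 hsv [ 23.  17. 124.] mean [0.8192 0.1731]
[263. 186.] 387 zt 0.052 rect [0.459  0.0501] [0.058 0.06 ] 62.5 circ [0.4601 0.0509] 0.0322 hsv [60. 30. 17.] mean [0.4592 0.0499]
[247. 215.] 450 zt 0.052 rect [ 0.4817 -0.0737] [0.059 0.059] 83.6 circ [ 0.4818 -0.0749] 0.0319 hsv [  1. 237. 158.] mean [ 0.4822 -0.0739]
[214. 243.] 217 zt 0.038 rect [ 0.4525 -0.1937] [0.039 0.039] 14.0 circ [ 0.4541 -0.1935] 0.022 hsv [ 25. 255. 1
[... 2300 characters left out ...]
94.] 271 zt 0.069 rect [ 0.4563 -0.3132] [0.024 0.027] 55.7 circ [ 0.4573 -0.3126] 0.0141 hsv [ 14. 143. 160.] mean [ 0.4563 -0.3135]
[395. 308.] 1187 zt 0.075 rect [ 0.5262 -0.4064] [0.054 0.052] 6.4 circ [ 0.525  -0.4066] 0.0353 hsv [ 18. 110. 160.] mean [ 0.5248 -0.4069]
[436. 349.] 1518 zt 0.075 rect [ 0.5152 -0.5098] [0.053 0.054] 74.9 circ [ 0.5147 -0.51  ] 0.0359 hsv [172.  88. 211.] mean [ 0.514  -0.5106]
[373. 353.] 1382 zt 0.075 rect [ 0.419  -0.4433] [0.053 0.052] 41.0 circ [ 0.4186 -0.4439] 0.0365 hsv [172.  87. 212.] mean [ 0.4186 -0.444 ]
[510. 404.] 1686 zt 0.100 rect [ 0.5134 -0.6604] [0.044 0.027] 37.5 circ [ 0.5138 -0.661 ] 0.0242 hsv [  1. 200. 197.] mean [ 0.5119 -0.6627]
```

View pics/crop1.png

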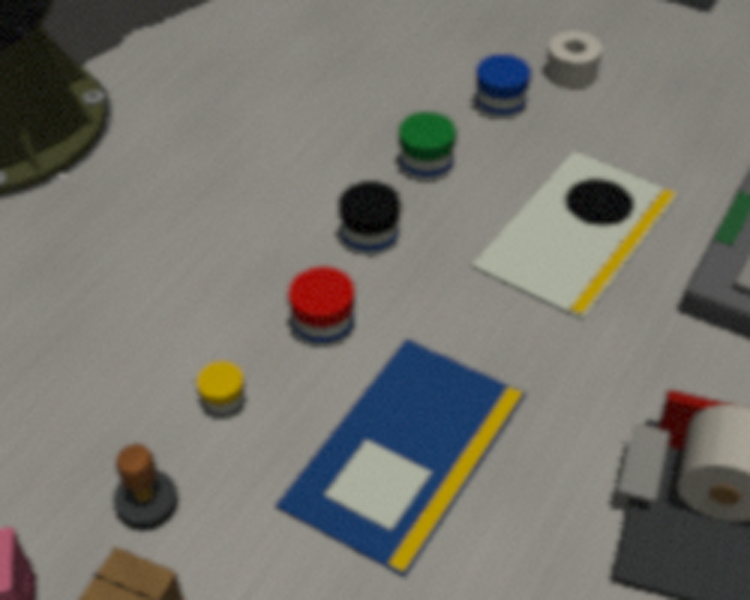

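View pics/crop2.png

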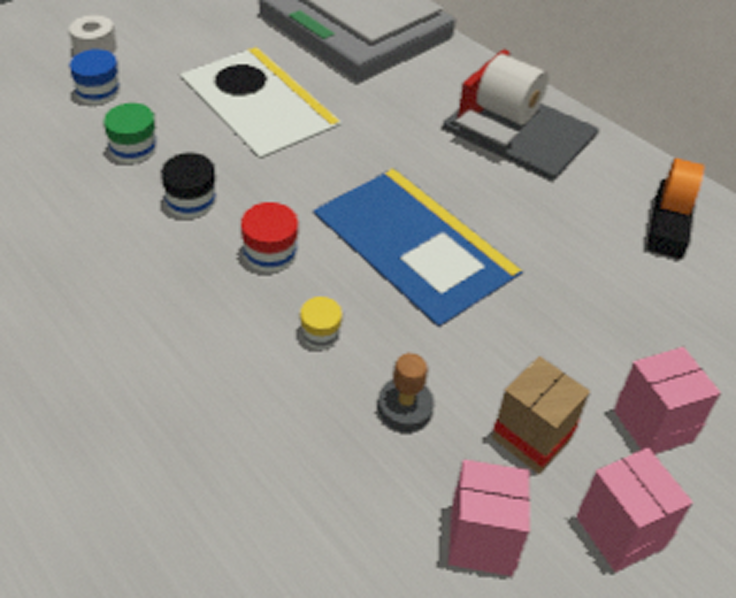

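Run:
```python
from h import *
def big(m):
    m=cv2.morphologyEx(m.astype(np.uint8),cv2.MORPH_OPEN,np.ones((2,2)))
    k,l,s,_=cv2.connectedComponentsWithStats(m); return l==1+np.argmax(s[1:,4])
roi={"scene":{"w":(290,160,372,222),"b":(228,222,320,308)},"side":{"w":(232,145,312,198),"b":(292,198,390,272)}}
for n in roi:
    c=load(f"pics/a_{n}.npz"); hsv=cv2.cvtColor(c["pixels"],cv2.COLOR_RGB2HSV).astype(int); h,s,v=[hsv[...,i] for i in range(3)]
    for b in "wb":
        x0,y0,x1,y1=roi[n][b]; R=np.zeros(h.shape,bool);R[y0:y1,x0:x1]=1
        yel=big(R&(abs(h-24)<8)&(s>130))
        if b=="w":
            table=np.median(v[R]); mark=big(R&(v<60)&~yel)
        else:
            blue=big(R&(abs(h-108)<12)&(s>110)); mark=big(R&(s<80)&(cv2.morphologyEx(blue.astype(np.uint8),cv2.MORPH_CLOSE,np.ones((45,45)))>0)&~yel&~blue)
        def pts(m): return cast(c,np.argwhere(m)[:,::-1],.006)[:,:2].astype(np.float32)
        ry=cv2.minAreaRect(pts(yel)); P=pts(yel)
        vx,vy,_,_=cv2.fitLine(P,cv2.DIST_L2,0,.01,.01).ravel(); d=np.array([vx,vy])*np.sign(vy)
        yaw=np.arctan2(-d[0],d[1])
        rm=cv2.minAreaRect(pts(mark)); M=pts(mark).mean(0)
        print(n,b,"strip",np.round(P.mean(0),4),np.round(ry[1],3),"yaw %.4f"%yaw,"mark mean",np.round(M,4),"rect",np.round(rm[0],4),np.round(rm[1],3),round(rm[2],1))
        ex=np.array([np.cos(yaw),np.sin(yaw)]);ey=np.array([-ex[1],ex[0]])
        print("  strip-mark in board:",np.round([(P.mean(0)-M)@ex,(P.mean(0)-M)@ey],4))
        if b=="b":
            q=pts(blue|yel|mark); r=cv2.minAreaRect(q); print("  board rect",r)
```

```text
scene w strip [0.6937 0.1482] [0.201 0.013] yaw -0.0903 mark mean [0.6456 0.2041] rect [0.6439 0.2061] [0.063 0.059] 29.3
  strip-mark in board: [ 0.053  -0.0513]
scene b strip [ 0.6718 -0.1689] [0.204 0.014] yaw -0.0323 mark mean [ 0.6196 -0.2044] rect [ 0.6193 -0.2041] [0.066 0.065] 88.3
  strip-mark in board: [0.051  0.0372]
  board rect ((0.6192509531974792, -0.16158384084701538), (0.206030935049057, 0.11864734441041946), 88.17523193359375)
side w strip [0.6872 0.1403] [0.201 0.012] yaw -0.0894 mark mean [0.6394 0.1971] rect [0.6397 0.1981] [0.064 0.063] 53.0
  strip-mark in board: [ 0.0526 -0.0523]
side b strip [ 0.6663 -0.1735] [0.202 0.013] yaw -0.0291 mark mean [ 0.6123 -0.2116] rect [ 0.6128 -0.2109] [0.063 0.066] 88.5
  strip-mark in board: [0.0528 0.0396]
  board rect ((0.6115133166313171, -0.1675969511270523), (0.20615333318710327, 0.12268204241991043), 88.1396484375)
```

```bash
cat >> h.py <<'E'
def Rt(yaw): 
    c,s=np.cos(yaw),np.sin(yaw); return np.array([[c,s,0],[s,-c,0],[0,0,-1.]])
def go(x,y,z,jaw=None,obs=None):
    "jaw: world direction (rad) of the jaw axis, mod pi"
    from station import ctrl
    from scipy.spatial.transform import Rotation as Ro
    o=obs or ctrl.get_obs(); R=Ro.from_euler('xyz',o["eef_rot"]); p=o["ee_pos"]
    yaw=np.pi/2+jaw if jaw is not None else o["eef_rot"][2]
    cand=[yaw,yaw+np.pi,yaw-np.pi,yaw-2*np.pi]
    best=min(cand,key=lambda a:abs(a-o["eef_rot"][2]))
    if jaw is not None:  # keep q6 in range, nearest q6=0
        q6=o["qpos"][5]+0
        az0=np.arctan2(p[1],p[0]);az1=np.arctan2(y,x)
        best=min([yaw+k*np.pi for k in(-2,-1,0,1,2)],key=lambda a:abs(q6+(az1-az0)-(a-o["eef_rot"][2])))
        print("q6 pred %.2f"%(q6+(az1-az0)-(best-o["eef_rot"][2])))
    T=Ro.from_matrix(Rt(best)); rv=np.degrees((R.inv()*T).as_rotvec()); sh=R.inv().apply(np.array([x,y,z])-p)
    print("turn",np.round(rv,2).tolist(),"shift",np.round(sh,4).tolist(),"rows>=",int(np.ceil(max(np.linalg.norm(rv)/8.59,np.linalg.norm(sh)/.05))))
E
python3 - <<'E'
from h import *
from station import ctrl
o=ctrl.get_obs();c=load("pics/a_wrist.npz")
from scipy.spatial.transform import Rotation as Ro
R=Ro.from_euler('xyz',o["eef_rot"]).as_matrix()
cp=-c["R"].T@c["t"]; print("cam in tool",np.round(R.T@(cp-o["ee_pos"]),4),"axes in tool (cols cam x,y,z)",np.round(R.T@c["R"].T,3).tolist())
go(0.54,0.15,0.30,-0.09)
E
```

```text
cam in tool [ 0.0668  0.0002 -0.1603] axes in tool (cols cam x,y,z) [[0.001, -0.974, -0.227], [1.0, 0.001, 0.0], [-0.0, -0.227, 0.974]]
q6 pred 0.29
turn [-0.04, 0.03, 81.24] shift [-0.4881, -0.2744, -0.0758] rows>= 12
```

Run:
```python
from h import *
go(0.60,0.05,0.28,-0.09)
```

```text
q6 pred 0.11
turn [-0.04, 0.03, 81.24] shift [-0.5704, -0.3571, -0.0557] rows>= 14
```

Request:
send_rows:
  series:
    - [0,0,81.2,-0.57,-0.357,-0.056,1]
    - [0,0,81.2,-0.57,-0.357,-0.056,1]
    - [0,0,81.2,-0.57,-0.357,-0.056,1]
    - [0,0,81.2,-0.57,-0.357,-0.056,1]
    - [0,0,81.2,-0.57,-0.357,-0.056,1]
    - [0,0,81.2,-0.57,-0.357,-0.056,1]
    - [0,0,81.2,-0.57,-0.357,-0.056,1]
    - [0,0,81.2,-0.57,-0.357,-0.056,1]
  force: 15

```text
time_s: 0.95
ee_pos: [0.4103, 0.2455, 0.2579]
eef_rot: [3.141, -0.0, 1.693]
force: [-0.4, 0.8, -0.7]
grip_width: 0.0943
```

Run:
```python
from h import *
go(0.60,0.05,0.28,-0.09)
```

```text
q6 pred 0.10
turn [0.01, -0.0, 12.14] shift [-0.2171, 0.1646, -0.0221] rows>= 6
```

Request:
send_rows:
  series:
    - [0,0,12.1,-0.217,0.165,-0.022,1]
    - [0,0,12.1,-0.217,0.165,-0.022,1]
    - [0,0,12.1,-0.217,0.165,-0.022,1]
    - [0,0,12.1,-0.217,0.165,-0.022,1]
    - [0,0,12.1,-0.217,0.165,-0.022,1]
    - [0,0,12.1,-0.217,0.165,-0.022,1]
    - [0,0,12.1,-0.217,0.165,-0.022,1]
    - [0,0,12.1,-0.217,0.165,-0.022,1]

```text
time_s: 1.75
ee_pos: [0.6004, 0.0532, 0.279]
eef_rot: [-3.14, -0.0, 1.487]
force: [-0.6, -0.3, -1.2]
grip_width: 0.0937
```

Run:
```python
from h import *
from station import ctrl
c=ctrl.camera("wrist");np.savez("pics/b_wrist.npz",**c);cv2.imwrite("pics/b_wrist.png",c["pixels"][:,:,::-1]);print(ctrl.get_obs()["ee_pos"],ctrl.get_obs()["qpos"])
```

```text
[0.60010139 0.05371287 0.27932624] [2.84150260e-02 3.86641932e-01 1.27906484e+00 1.66000349e-04
 1.47661021e+00 1.11220314e-01]
```

View pics/b_wrist.png

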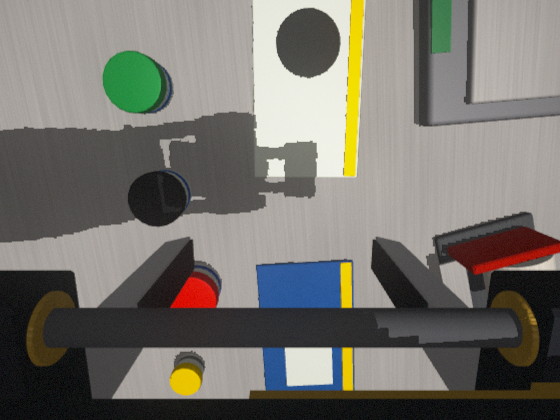

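```bash
cat >> h.py <<'E'
def comp(m,uv=None,area=60):
    m=cv2.morphologyEx(m.astype(np.uint8),cv2.MORPH_OPEN,np.ones((2,2)))
    k,l,s,ce=cv2.connectedComponentsWithStats(m)
    if uv is None: return l==1+np.argmax(s[1:,4])
    ids=[i for i in range(1,k) if s[i,4]>=area]
    return l==min(ids,key=lambda i:np.hypot(*(ce[i]-uv)))
def pts(c,m,z): return cast(c,np.argwhere(m)[:,::-1],z)[:,:2].astype(np.float32)
def circ(c,m,z):
    cn=max(cv2.findContours(m.astype(np.uint8),cv2.RETR_EXTERNAL,cv2.CHAIN_APPROX_NONE)[0],key=len)
    P=cast(c,cn[:,0,:],z)[:,:2]; h=cv2.convexHull(P.astype(np.float32))
    (cc,ax,a)=cv2.fitEllipse(P.astype(np.float32)); return np.array(cc),np.array(ax)
def hsvm(c):
    q=cv2.cvtColor(c["pixels"],cv2.COLOR_RGB2HSV).astype(int); return q[...,0],q[...,1],q[...,2]
def yawline(P):
    vx,vy,_,_=cv2.fitLine(P,cv2.DIST_L2,0,.01,.01).ravel(); d=np.array([vx,vy])*np.sign(vy); return np.arctan2(-d[0],d[1])
E
python3 - <<'E'
from h import *
c=load("pics/b_wrist.npz");h,s,v=hsvm(c)
m=comp(v<70,(308,42)); print(m.sum(),circ(c,m,.006))
g=comp((abs(h-68)<12)&(s>120),(135,82)); cl=cloud(c)
print("green",circ(c,g,.05), "depth top",np.median(cl[g],0))
ye=comp((abs(h-25)<7)&(s>150),(355,90)); P=pts(c,ye,.006); print("strip",P.mean(0),yawline(P),cv2.minAreaRect(P))
w=(s<60)&(v>225); w=comp(w); 
box=cv2.minAreaRect(pts(c,w,.006)); print("white",box, "z of white",np.median(cl[w][:,2]),"table",np.median(cl[20:100,190:240][...,2]))
E
```

```text
1154 (array([0.77020937, 0.18301409]), array([0.00979141, 0.25088635]))
green (array([0.4555667 , 0.17476699]), array([0.05924591, 0.06185369])) depth top [0.4558005  0.17518336 0.05011404]
strip [0.6901167  0.15541442] -0.08625777 ((0.6895925402641296, 0.14995551109313965), (0.19304858148097992, 0.013573076575994492), 85.03910827636719)
white ((0.6294094324111938, 0.15447403490543365), (0.19433066248893738, 0.1065942645072937), 85.051513671875) z of white 0.006279338443533036 table 0.00028443478747780353
```

Run:
```python
from h import *
c=load("pics/b_wrist.npz");h,s,v=hsvm(c)
R=np.zeros(v.shape,bool);R[2:85,262:345]=1
m=comp((v<130)&R); print(m.sum(),circ(c,m,.006),pts(c,m,.006).mean(0))
# bottom edge & strip line: contour-based corner
cn=np.argwhere(m); print(cn.min(0),cn.max(0))
b=((s<60)&(v>225))|((abs(h-25)<7)&(s>150)); b=comp(b)
# bottom edge
cols=range(325,352); ed=np.array([(u,np.where(b[:,u])[0].max()) for u in cols]); print(cast(c,ed,.006)[[0,-1],:2])
le=np.array([(np.where(b[r,:])[0].min(),r) for r in range(5,110)]);ri=np.array([(np.where(b[r,:])[0].max(),r) for r in range(5,172)])
L=cast(c,le-[.5,0],.006)[:,:2].astype(np.float32);Q=cast(c,ri+[.5,0],.006)[:,:2].astype(np.float32)
print("left yaw",yawline(L),"right yaw",yawline(Q))
yaw=(yawline(L)+yawline(Q))/2; ex=np.array([np.cos(yaw),np.sin(yaw)]);ey=np.array([-ex[1],ex[0]])
print("x extents",np.median(L@ex),np.median(Q@ex),"bottom y",np.median(cast(c,ed+[0,.5],.006)[:,:2]@ey))
xm=(np.median(L@ex)+np.median(Q@ex))/2;y0=np.median(cast(c,ed+[0,.5],.006)[:,:2]@ey)
print("mark from board edges:",xm*ex+(y0+.105+.046)*ey)
```

```text
3466 (array([0.64130741, 0.20634744]), array([0.07047545, 0.07077114])) [0.6413505  0.20685521]
[  9 277] [ 78 340]
[[0.65111656 0.05509492]
 [0.68262914 0.05369929]]
left yaw -0.088529296 right yaw -0.086515024
x extents 0.56033087 0.6806165 bottom y 0.11126026810390342
mark from board edges: [0.64102303 0.20702054]
```

Run:
```python
from h import *
go(0.4557,0.175,0.12,-0.0875)
go(0.4557,0.175,0.038,-0.0875)
```

```text
q6 pred 0.39
turn [-0.04, -0.0, 0.27] shift [0.1089, -0.1538, 0.1594] rows>= 5
q6 pred 0.39
turn [-0.04, -0.0, 0.27] shift [0.1089, -0.1538, 0.2414] rows>= 7
```

Request:
send_rows:
  series:
    - [0,0,0.3,0.109,-0.154,0.159,1]
    - [0,0,0.3,0.109,-0.154,0.159,1]
    - [0,0,0.3,0.109,-0.154,0.159,1]
    - [0,0,0.3,0.109,-0.154,0.159,1]
    - [0,0,0.3,0.109,-0.154,0.159,1]
    - [0,0,0.3,0.109,-0.154,0.159,1]
    - [0,0,0.3,0.109,-0.154,0.159,1]
    - [0,0,0.3,0.109,-0.154,0.159,1]

```text
time_s: 2.6
ee_pos: [0.457, 0.1747, 0.1218]
eef_rot: [3.14, -0.001, 1.483]
force: [-0.2, 0.1, -0.5]
grip_width: 0.094
```

Run:
```python
from h import *
go(0.4557,0.175,0.038,-0.0875)
from station import ctrl
c=ctrl.camera("wrist");np.savez("pics/c_wrist.npz",**c);cv2.imwrite("pics/c_wrist.png",c["pixels"][:,:,::-1]);print(ctrl.get_obs()["ee_pos"],ctrl.get_obs()["qpos"])
h,s,v=hsvm(c)
g=comp((abs(h-68)<12)&(s>120),(280,300)); print("green",circ(c,g,.05))
```

```text
q6 pred 0.38
turn [0.12, -0.04, -0.03] shift [0.0001, -0.0014, 0.0838] rows>= 2
[0.45709448 0.17447361 0.12174947] [ 2.89778151e-01  2.80930589e-01  1.80319398e+00 -4.87768683e-05
  1.05531091e+00  3.78446356e-01]
green (array([0.4537212 , 0.17752378]), array([0.05936701, 0.06052376]))
```

View pics/c_wrist.png

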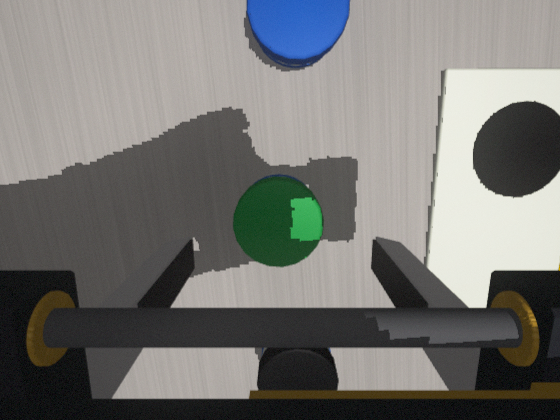

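Request:
send_rows:
  series:
    - [0,0,0,0.001,-0.002,0.045,1]
    - [0,0,0,0.001,-0.002,0.084,1]
    - [0,0,0,0.001,-0.002,0.084,1]
    - [0,0,0,0.001,-0.002,0.084,-0.2]
    - [0,0,0,0.001,-0.002,0.084,-0.5]
    - [0,0,0,0.001,-0.002,0.084,-0.6]
    - [0,0,0,0.001,-0.002,0.084,-0.6]
    - [0,0,0,0.001,-0.002,0.084,-0.6]
  force: 15

```text
time_s: 3.45
ee_pos: [0.4548, 0.1758, 0.0376]
eef_rot: [3.14, -0.001, 1.482]
force: [-1.1, -1.3, 8.2]
grip_width: 0.0616
```

Run:
```python
from h import *
go(0.4557,0.175,0.038,-0.0875)
```

```text
q6 pred 0.38
turn [0.08, -0.03, -0.05] shift [-0.0007, 0.001, -0.0004] rows>= 1
```

Request:
send_rows:
  series:
    - [0,0,0,0,0,0,-0.6]
    - [0,0,0,0,0,-0.01,-0.6]
    - [0,0,0,0,0,-0.04,-0.6]
    - [0,0,0,0,0,-0.07,-0.6]
    - [0,0,0,0,0,-0.07,-0.6]
    - [0,0,0,0,0,-0.07,-0.6]

```text
time_s: 4.05
ee_pos: [0.4544, 0.1757, 0.1071]
eef_rot: [3.141, -0.0, 1.482]
force: [-0.0, -0.2, -1.6]
grip_width: 0.0617
```

Run:
```python
from h import *
go(0.6412,0.2065,0.11,-0.0875)
from station import ctrl
from scipy.spatial.transform import Rotation as Ro
c=ctrl.camera("wrist");np.savez("pics/d_wrist.npz",**c);cv2.imwrite("pics/d_wrist.png",c["pixels"][:,:,::-1]);o=ctrl.get_obs();print(o["ee_pos"],o["force"],o["moment"])
h,s,v=hsvm(c)
g=comp((abs(h-68)<12)&(s>120),(280,300)); 
R=Ro.from_euler('xyz',o["eef_rot"])
e=circ(c,g,o["ee_pos"][2]+.012);print(e,"lid in tool",R.inv().apply(np.r_[e[0],o["ee_pos"][2]]-o["ee_pos"]))
```

```text
q6 pred 0.32
turn [0.06, -0.02, -0.05] shift [0.0472, 0.1834, -0.0027] rows>= 4
[0.45395823 0.17559357 0.10627769] [ 1.06401313  0.46816795 -1.93544775] [-0.08712178  0.06515101 -0.01663784]
(array([0.45411491, 0.18251917]), array([0.05160325, 0.06278894])) lid in tool [ 6.91239738e-03 -4.55236772e-04 -1.34117649e-06]
```

View pics/d_wrist.png

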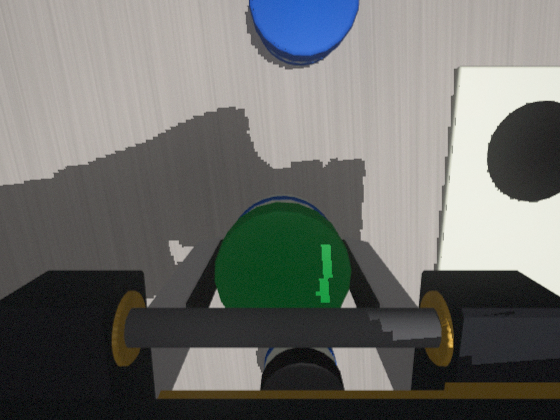

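```bash
cat >> h.py <<'E'
def lidtool(c,m,o,zoff,rmax=306,rad=None):
    """circle fit of the visible upper contour; returns centre in tool x,y"""
    from scipy.spatial.transform import Rotation as Ro
    from scipy.optimize import least_squares
    cn=max(cv2.findContours(m.astype(np.uint8),cv2.RETR_EXTERNAL,cv2.CHAIN_APPROX_NONE)[0],key=len)[:,0,:]
    top={}
    for u,w in cn: top[u]=min(top.get(u,999),w)
    uv=np.array([(u,w) for u,w in top.items() if w<rmax])
    P=cast(c,uv-[0,.5],o["ee_pos"][2]+zoff)
    T=Ro.from_euler('xyz',o["eef_rot"]).inv().apply(P-o["ee_pos"])[:,:2]
    if rad: f=lambda p:np.hypot(T[:,0]-p[0],T[:,1]-p[1])-rad
    else: f=lambda p:np.hypot(T[:,0]-p[0],T[:,1]-p[1])-p[2]
    r=least_squares(f,[0,0]+([] if rad else [.03]),loss="soft_l1",f_scale=.0005); return r.x
E
python3 - <<'E'
from h import *
from station import ctrl
o=ctrl.get_obs();c=load("pics/d_wrist.npz");h,s,v=hsvm(c)
g=comp((abs(h-68)<12)&(s>120),(280,260))
m=g.copy();m[300:]=0
print(lidtool(c,m,o,.012,rmax=275),lidtool(c,m,o,.012,rmax=275,rad=.031))
# mark at this view
R=np.zeros(v.shape,bool);R[70:230,470:]=1
e=circ(c,comp((v<90)&R),.006) ; print(e)
E
```

```text
[ 0.0052608  -0.00048425  0.02871011] [ 0.00267644 -0.00050473]
(array([0.63423294, 0.20593166]), array([0.05390012, 0.07499002]))
```

Run:
```python
from h import *
go(0.641,0.207,0.10,-0.0875)
```

```text
q6 pred 0.32
turn [-0.03, 0.01, -0.05] shift [0.0478, 0.1835, 0.0062] rows>= 4
```

Request:
send_rows:
  series:
    - [0,0,0,0.012,0.045,0,-0.6]
    - [0,0,0,0.024,0.09,0,-0.6]
    - [0,0,0,0.036,0.135,0,-0.6]
    - [0,0,0,0.048,0.175,0.0,-0.6]
    - [0,0,0,0.048,0.184,0.0,-0.6]
    - [0,0,0,0.048,0.184,0.006,-0.6]
    - [0,0,0,0.048,0.184,0.006,-0.6]
    - [0,0,0,0.048,0.184,0.006,-0.6]

```text
time_s: 4.9
ee_pos: [0.6407, 0.2072, 0.1003]
eef_rot: [-3.14, 0.0, 1.483]
force: [-0.2, 0.3, -1.1]
grip_width: 0.0619
```

Run:
```python
from h import *
go(0.641,0.207,0.045,-0.0875)
```

```text
q6 pred 0.35
turn [-0.07, 0.02, -0.04] shift [-0.0001, 0.0004, 0.0553] rows>= 2
```

Request:
send_rows:
  series:
    - [0,0,0,0,0,0.03,-0.6]
    - [0,0,0,0,0,0.05,-0.6]
    - [0,0,0,0,0,0.055,-0.6]
    - [0,0,0,0,0,0.055,-0.6]
    - [0,0,0,0,0,0.055,-0.6]
    - [0,0,0,0,0,0.055,-0.6]

```text
time_s: 5.5
ee_pos: [0.6423, 0.2074, 0.0471]
eef_rot: [3.14, -0.001, 1.482]
force: [0.6, 0.0, -0.4]
grip_width: 0.062
```

Request:
send_rows:
  series:
    - [0,0,0,0,0,0.001,-0.6]
    - [0,0,0,0,0,0.002,-0.6]
    - [0,0,0,0,0,0.002,-0.6]

```text
time_s: 5.8
ee_pos: [0.6419, 0.2072, 0.0437]
eef_rot: [3.141, -0.0, 1.482]
force: [0.2, -0.7, 0.2]
grip_width: 0.0617
```

Just at contact height. Releasing, rising, and moving back to check.

Request:
send_rows:
  series:
    - [0,0,0,0,0,0,-0.2]
    - [0,0,0,0,0,0,0.3]
    - [0,0,0,0,0,0,1]
    - [0,0,0,0,0,0,1]
    - [0,0,0,0,0,-0.02,1]
    - [0,0,0,0,0,-0.06,1]
    - [0,0,0,-0.03,0,-0.1,1]
    - [0,0,0,-0.06,0,-0.14,1]

```text
time_s: 6.6
ee_pos: [0.6361, 0.1472, 0.1851]
eef_rot: [-3.141, 0.0, 1.484]
force: [0.2, 0.3, 0.1]
grip_width: 0.0941
```

Request:
send_rows:
  series:
    - [0,0,0,-0.04,0,-0.02,1]
    - [0,0,0,-0.06,0,-0.04,1]
    - [0,0,0,-0.06,0,-0.04,1]
    - [0,0,0,-0.06,0,-0.04,1]

```text
time_s: 7.0
ee_pos: [0.6312, 0.0879, 0.2234]
eef_rot: [3.141, -0.0, 1.482]
force: [0.2, -0.2, -0.5]
grip_width: 0.0941
```

```bash
cat > look.py <<'E'
import sys
from h import *
from station import ctrl
t=sys.argv[1]
for n in sys.argv[2:]:
    c=ctrl.camera(n);np.savez(f"pics/{t}_{n}.npz",**c);cv2.imwrite(f"pics/{t}_{n}.png",c["pixels"][:,:,::-1])
o=ctrl.get_obs();np.savez(f"pics/{t}_obs.npz",**o);print(o["time_s"],o["ee_pos"],o["grip_width"],o["force"])
E
python3 look.py e wrist scene side
```

```text
7.15 [0.63091067 0.088772   0.22224196] 0.09382396686274388 [-0.05595987  0.50272499 -0.48313993]
```

View pics/e_wrist.png

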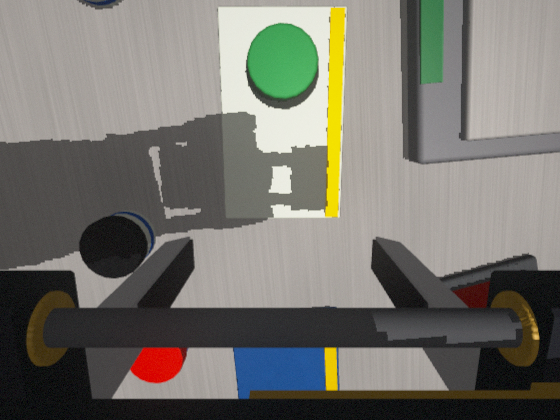

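The green jar (282,61) stands on the mark, and the whole white board is visible from (219,7) to (340,217).

```bash
cat > wb.py <<'E'
from h import *
import sys
def board_w(c,rows_l,rows_r,cols_b=None,cols_t=None):
    h,s,v=hsvm(c)
    b=((s<60)&(v>215))|((abs(h-25)<7)&(s>150)); b=comp(b)
    L=cast(c,[(np.where(b[r])[0].min()-.5,r) for r in range(*rows_l)],.006)[:,:2].astype(np.float32)
    Q=cast(c,[(np.where(b[r])[0].max()+.5,r) for r in range(*rows_r)],.006)[:,:2].astype(np.float32)
    yaw=yawline(Q); ex=np.array([np.cos(yaw),np.sin(yaw)]);ey=np.array([-ex[1],ex[0]])
    xl,xr=np.median(L@ex),np.median(Q@ex); out=[]
    B=cast(c,[(u,np.where(b[:,u])[0].max()+.5) for u in range(*cols_b)],.006)[:,:2]@ey
    T=cast(c,[(u,np.where(b[:,u])[0].min()-.5) for u in range(*cols_t)],.006)[:,:2]@ey
    print("yaws",yawline(L),yaw,"x",xr-xl,"y",np.median(T)-np.median(B))
    cen=(xl+xr)/2*ex+(np.median(T)+np.median(B))/2*ey
    return cen,ex,ey,yaw
E
python3 - <<'E'
from wb import *
c=load("pics/e_wrist.npz");h,s,v=hsvm(c)
cen,ex,ey,yaw=board_w(c,(20,105),(20,205),(275,335),(225,340))
print("centre",cen,"mark",cen+.046*ey)
g=comp((abs(h-68)<12)&(s>120),(282,61)); e=circ(c,g,.056); print(e,"in board",(e[0]-cen)@ex,(e[0]-cen)@ey)
for n,uv in(("scene",(343,177)),("side",(264,160))):
    k=load(f"pics/e_{n}.npz");h,s,v=hsvm(k);R=np.zeros(h.shape,bool);R[uv[1]-40:uv[1]+40,uv[0]-45:uv[0]+45]=1
    g=comp((abs(h-68)<14)&(s>90)&R); X=cloud(k); zz=np.percentile(X[g][:,2],90); T=X[g&(X[...,2]>zz-.004)][:,:2]
    y=comp((abs(h-25)<7)&(s>120)&R); P=X[y][:,:2].astype(np.float32); ri=cv2.minAreaRect(P)
    cc,rad=cv2.minEnclosingCircle(T.astype(np.float32)); d=np.array(cc)-np.array(ri[0])
    print(n,np.argwhere(g).mean(0)[::-1],"top",cc,rad,"strip",ri[1],yawline(P),"lid rel strip",d@ex,d@ey)
E
```

```text
yaws -0.08524426 -0.08460446 x 0.120753706 y 0.20826920437456023
centre [0.63661921 0.16021985] mark [0.64050637 0.20605531]
(array([0.64133155, 0.20676173]), array([0.05902928, 0.05927626])) in board 0.0007625322349141823 0.04677362421558209
scene [342.1796875  173.14453125] top (0.7627489566802979, -0.21047532558441162) 0.4596627354621887 strip (0.06538780778646469, 0.9271053075790405) 0.13076875 lid rel strip -0.0034805936443591534 -0.006820879788707046
side [264.46963563 154.41700405] top (0.36688464879989624, -0.1980808675289154) 0.512665331363678 strip (1.0508781671524048, 0.09030255675315857) -0.5362236 lid rel strip -0.059624779113987 0.02111661955567712
```

Run:
```python
from h import *
go(0.479,0.21,0.2,-0.086)
```

```text
q6 pred 0.44
turn [-0.11, 0.01, -0.07] shift [0.1075, -0.1619, 0.0225] rows>= 4
```

Request:
send_rows:
  series:
    - [0,0,0,0.107,-0.162,0.022,1]
    - [0,0,0,0.107,-0.162,0.022,1]
    - [0,0,0,0.107,-0.162,0.022,1]
    - [0,0,0,0.107,-0.162,0.022,1]
    - [0,0,0,0.107,-0.162,0.022,1]
    - [0,0,0,0.107,-0.162,0.022,1]

```text
time_s: 7.75
ee_pos: [0.4788, 0.2097, 0.2013]
eef_rot: [-3.141, 0.0, 1.485]
force: [1.0, 0.2, 0.1]
grip_width: 0.094
```

```bash
python3 look.py f wrist
python3 - <<'E'
from h import *
c=load("pics/f_wrist.npz");h,s,v=hsvm(c)
g=comp((abs(h-110)<10)&(s>120),None); print(np.argwhere(g).mean(0)[::-1],circ(c,g,.05))
E
```

```text
7.8 [0.4794828  0.2090103  0.20139015] 0.09405013977407618 [-0.02857245 -0.28604202  0.86400724]
[272.17324611  85.0270697 ] (array([0.47756711, 0.3085641 ]), array([0.0595807 , 0.05985638]))
```

View pics/f_wrist.png

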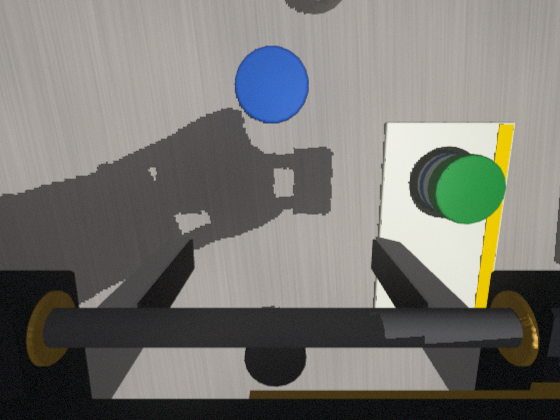

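Run:
```python
from h import *
c=load("pics/f_wrist.npz");h,s,v=hsvm(c)
g=comp((abs(h-68)<12)&(s>120),None); print("green",circ(c,g,.056))
go(0.478,0.3078,0.12,-0.086);go(0.478,0.3078,0.038,-0.086)
```

```text
green (array([0.64068967, 0.20769893]), array([0.05879292, 0.05920183]))
q6 pred 0.59
turn [-0.01, 0.01, -0.07] shift [0.0983, -0.0101, 0.0814] rows>= 3
q6 pred 0.59
turn [-0.01, 0.01, -0.07] shift [0.0983, -0.0101, 0.1634] rows>= 4
```

Request:
send_rows:
  series:
    - [0,0,0,0.05,-0.01,0.02,1]
    - [0,0,0,0.0985,-0.01,0.04,1]
    - [0,0,0,0.0985,-0.01,0.08,1]
    - [0,0,0,0.0985,-0.01,0.12,1]
    - [0,0,0,0.0985,-0.01,0.15,1]
    - [0,0,0,0.0985,-0.01,0.163,1]
    - [0,0,0,0.0985,-0.01,0.163,1]
    - [0,0,0,0.0985,-0.01,0.163,1]

```text
time_s: 8.6
ee_pos: [0.4791, 0.3077, 0.0398]
eef_rot: [3.14, -0.001, 1.482]
force: [0.4, 0.6, 0.6]
grip_width: 0.0939
```

Request:
send_rows:
  series:
    - [0,0,0,0,0,0,-0.2]
    - [0,0,0,0,0,0,-0.5]
    - [0,0,0,0,0,0,-0.6]
    - [0,0,0,0,0,0,-0.6]
    - [0,0,0,0,0,0,-0.6]

```text
time_s: 9.1
ee_pos: [0.4782, 0.3077, 0.039]
eef_rot: [3.141, -0.0, 1.482]
force: [-0.5, -0.3, 3.0]
grip_width: 0.0617
```

Request:
send_rows:
  series:
    - [0,0,0,0,0,-0.02,-0.6]
    - [0,0,0,0,0,-0.06,-0.6]
    - [0,0,0,0,0,-0.1,-0.6]
    - [0,0,0,0,0,-0.1,-0.6]

```text
time_s: 9.5
ee_pos: [0.4799, 0.3087, 0.144]
eef_rot: [3.135, -0.005, 1.483]
force: [0.7, 0.2, -1.0]
grip_width: 0.0616
```

Run:
```python
from h import *
go(0.634,0.1155,0.125,-0.086)
```

```text
q6 pred 0.20
turn [0.39, -0.27, -0.13] shift [-0.1789, 0.1704, 0.0193] rows>= 5
```

Request:
send_rows:
  series:
    - [0,0,0,-0.179,0.17,0.0,-0.6]
    - [0,0,0,-0.179,0.17,0.0,-0.6]
    - [0,0,0,-0.179,0.17,0.0,-0.6]
    - [0,0,0,-0.179,0.17,0.0,-0.6]
    - [0,0,0,-0.179,0.17,0.0,-0.6]
    - [0,0,0,-0.179,0.17,0.015,-0.6]
    - [0,0,0,-0.179,0.17,0.015,-0.6]
    - [0,0,0,-0.179,0.17,0.015,-0.6]

```text
time_s: 10.3
ee_pos: [0.6308, 0.115, 0.1229]
eef_rot: [-3.14, 0.0, 1.483]
force: [-0.3, -1.1, -1.3]
grip_width: 0.0619
```

Run:
```python
from h import *
go(0.634,0.1155,0.046,-0.086)
```

```text
q6 pred 0.21
turn [-0.1, 0.01, -0.1] shift [0.0008, 0.0033, 0.0769] rows>= 2
```

Request:
send_rows:
  series:
    - [0,0,-0.1,0.0005,0.003,0.04,-0.6]
    - [0,0,-0.1,0.0005,0.003,0.065,-0.6]
    - [0,0,-0.1,0.0005,0.003,0.074,-0.6]
    - [0,0,-0.1,0.0005,0.003,0.076,-0.6]
    - [0,0,-0.1,0.0005,0.003,0.076,-0.6]
    - [0,0,-0.1,0.0005,0.003,0.076,-0.6]

```text
time_s: 10.9
ee_pos: [0.6353, 0.1149, 0.0493]
eef_rot: [3.139, -0.0, 1.484]
force: [0.5, -1.1, -1.4]
grip_width: 0.0616
```

Run:
```python
from h import *
go(0.634,0.1155,0.0455,-0.086)
```

```text
q6 pred 0.21
turn [0.13, -0.03, -0.02] shift [0.0005, -0.0013, 0.0038] rows>= 1
```

Request:
send_rows:
  series:
    - [0,0,0,0,0,0.002,-0.6]
    - [0,0,0,0,0,0.002,-0.6]
    - [0,0,0,0,0,0.002,-0.6]
    - [0,0,0,0,0,0.002,-0.6]

```text
time_s: 11.3
ee_pos: [0.6347, 0.1145, 0.0458]
eef_rot: [3.141, -0.0, 1.484]
force: [0.4, 0.7, -0.7]
grip_width: 0.0615
```

Request:
send_rows:
  series:
    - [0,0,0,0.001,-0.0005,0,-0.6]
    - [0,0,0,0.001,-0.0005,0.001,-0.6]
    - [0,0,0,0.001,-0.0005,0.001,-0.6]
    - [0,0,0,0.001,-0.0005,0.001,-0.2]
    - [0,0,0,0.001,-0.0005,0.001,0.3]
    - [0,0,0,0.001,-0.0005,0.001,1]
    - [0,0,0,0.001,-0.0005,0.001,1]
    - [0,0,0,0.001,-0.0005,0.001,1]

```text
time_s: 12.1
ee_pos: [0.6342, 0.1155, 0.0444]
eef_rot: [-3.141, 0.0, 1.484]
force: [-0.0, 0.3, -0.4]
grip_width: 0.0822
```

Request:
send_rows:
  series:
    - [0,0,0,0,0,-0.03,1]
    - [0,0,0,0,0,-0.07,1]
    - [0,0,0,-0.03,0,-0.1,1]
    - [0,0,0,-0.06,0,-0.14,1]
    - [0,0,0,-0.09,0,-0.17,1]
    - [0,0,0,-0.09,0,-0.18,1]
    - [0,0,0,-0.09,0,-0.18,1]

```text
time_s: 12.8
ee_pos: [0.6268, 0.0257, 0.2259]
eef_rot: [3.139, -0.0, 1.483]
force: [1.0, 0.5, -1.2]
grip_width: 0.0941
```

```bash
python3 look.py g wrist
python3 - <<'E'
from wb import *
c=load("pics/g_wrist.npz");h,s,v=hsvm(c)
g=comp((abs(h-68)<12)&(s>120),None); b=comp((abs(h-110)<10)&(s>120),(280,140))
print(np.argwhere(g).mean(0)[::-1],np.argwhere(b).mean(0)[::-1])
G,B=circ(c,g,.056),circ(c,b,.056);print(G,B); d=B[0]-G[0]
for yaw in(-.086,):
    ex=np.array([np.cos(yaw),np.sin(yaw)]);ey=np.array([-ex[1],ex[0]]);print("rel",d@ex,d@ey)
# all-blue comps
y=comp((abs(h-25)<7)&(s>150),(335,110)); P=pts(c,y,.006); print("strip yaw",yawline(P),cv2.minAreaRect(P))
E
```

```text
12.85 [0.62636144 0.02637126 0.22406244] 0.09401955560292943 [ 0.02460833 -0.43399272 -0.24588388]
[281.78212291   8.88175047] [282.17571128  96.16938883]
(array([0.63963765, 0.18661669]), array([0.01732558, 0.05617921])) (array([0.6338858 , 0.11670909]), array([0.05903131, 0.05917383]))
rel 0.0002740543346650733 -0.07014328861633591
strip yaw -0.085873805 ((0.6875946521759033, 0.12908802926540375), (0.15144449472427368, 0.013601341284811497), 85.0513916015625)
```

View pics/g_wrist.png

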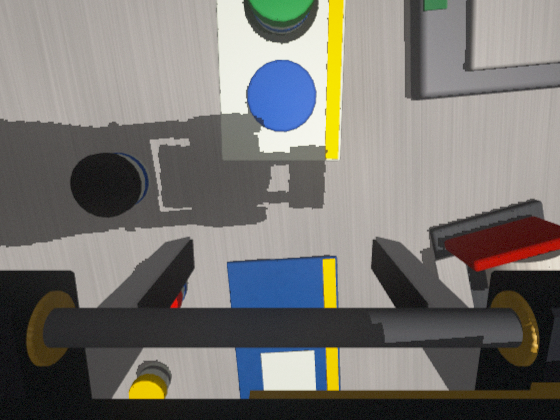

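Run:
```python
from h import *
go(0.57,-0.27,0.26,-0.03)
```

```text
q6 pred -0.47
turn [-0.01, -0.01, -3.25] shift [-0.3001, -0.0305, -0.036] rows>= 7
```

Request:
send_rows:
  series:
    - [0,0,-3.25,-0.3,-0.03,-0.036,1]
    - [0,0,-3.25,-0.3,-0.03,-0.036,1]
    - [0,0,-3.25,-0.3,-0.03,-0.036,1]
    - [0,0,-3.25,-0.3,-0.03,-0.036,1]
    - [0,0,-3.25,-0.3,-0.03,-0.036,1]
    - [0,0,-3.25,-0.3,-0.03,-0.036,1]
    - [0,0,-3.25,-0.3,-0.03,-0.036,1]
    - [0,0,-3.25,-0.3,-0.03,-0.036,1]

```text
time_s: 13.65
ee_pos: [0.5705, -0.2703, 0.2586]
eef_rot: [-3.139, -0.001, 1.54]
force: [0.5, 0.9, -0.5]
grip_width: 0.094
```

Request:
send_rows:
  series:
    - [0,0,0,0,0,0,1]
    - [0,0,0,0,0,0,1]

```text
time_s: 13.85
ee_pos: [0.5711, -0.2686, 0.2599]
eef_rot: [-3.141, -0.001, 1.543]
force: [1.2, 0.1, -0.9]
grip_width: 0.0936
```

```bash
python3 look.py i wrist
```

```text
13.9 [ 0.57108741 -0.26877682  0.26023472] 0.09411879476559074 [ 0.60912108  0.11819124 -0.22537577]
```

View pics/i_wrist.png

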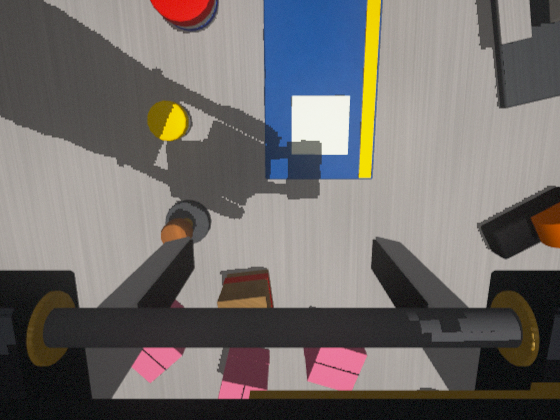

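Run:
```python
from wb import *
c=load("pics/i_wrist.npz");h,s,v=hsvm(c)
y=comp((abs(h-26)<8)&(s>120),(168,121)); print("mini",y.sum(),circ(c,y,.036))
R=np.zeros(h.shape,bool);R[88:165,283:357]=1
m=comp((s<90)&R); e=cv2.minAreaRect(pts(c,m,.006));print("sq",m.sum(),e)
st=comp((abs(h-25)<7)&(s>150),(370,90)); P=pts(c,st,.006); print("strip yaw",yawline(P))
bl=comp(((abs(h-110)<12)&(s>100)),(300,60))|st
L=cast(c,[(np.where(bl[r])[0].min()-.5,r) for r in range(5,110)],.006)[:,:2].astype(np.float32)
Q=cast(c,[(np.where(bl[r])[0].max()+.5,r) for r in range(5,170)],.006)[:,:2].astype(np.float32)
B=cast(c,[(u,np.where(bl[:,u])[0].max()+.5) for u in range(325,370)],.006)[:,:2].astype(np.float32)
yaw=yawline(Q);ex=np.array([np.cos(yaw),np.sin(yaw)]);ey=np.array([-ex[1],ex[0]])
print(yawline(L),yaw,"x",np.median(L@ex),np.median(Q@ex))
print("mark from edges",(np.median(L@ex)+np.median(Q@ex))/2*ex+(np.median(B@ey)+.105-.044)*ey)
go(.452,-.194,.1,-.086);go(.452,-.194,.027,-.086)
```

```text
mini 1341 (array([ 0.45323208, -0.19436781]), array([0.0403294 , 0.04262049]))
sq 3492 ((0.6147715449333191, -0.20370663702487946), (0.06572377681732178, 0.06504201889038086), 88.44819641113281)
strip yaw -0.027202206
-0.023598034 -0.027712062 x 0.55808353 0.68023455
mark from edges [ 0.6137803  -0.20262237]
q6 pred -0.38
turn [-0.03, -0.02, 3.33] shift [0.0714, -0.121, 0.1603] rows>= 5
q6 pred -0.38
turn [-0.03, -0.02, 3.33] shift [0.0714, -0.121, 0.2333] rows>= 6
```

Request:
send_rows:
  series:
    - [0,0,3.3,0.0715,-0.12,0.16,1]
    - [0,0,3.3,0.0715,-0.12,0.16,1]
    - [0,0,3.3,0.0715,-0.12,0.16,1]
    - [0,0,3.3,0.0715,-0.12,0.16,1]
    - [0,0,3.3,0.0715,-0.12,0.16,1]
    - [0,0,3.3,0.0715,-0.12,0.16,1]
    - [0,0,3.3,0.0715,-0.12,0.16,1]

```text
time_s: 14.6
ee_pos: [0.4545, -0.1959, 0.1022]
eef_rot: [3.139, 0.001, 1.484]
force: [0.1, 1.0, -1.1]
grip_width: 0.0937
```

```bash
python3 look.py j wrist
python3 - <<'E'
from h import *
c=load("pics/j_wrist.npz");h,s,v=hsvm(c)
y=comp((abs(h-26)<8)&(s>120),(280,250)); print("mini",y.sum(),np.argwhere(y).mean(0)[::-1],circ(c,y,.036))
go(.453,-.1942,.027,-.086)
E
```

```text
14.65 [ 0.45453875 -0.19605225  0.10227493] 0.09423018615155643 [-0.58913702 -0.06258582  0.28390934]
mini 3039 [278.3988154  223.81671603] (array([ 0.45115727, -0.19225943]), array([0.04020665, 0.04154652]))
q6 pred -0.39
turn [0.17, 0.07, -0.07] shift [0.0018, -0.0019, 0.0753] rows>= 2
```

View pics/j_wrist.png

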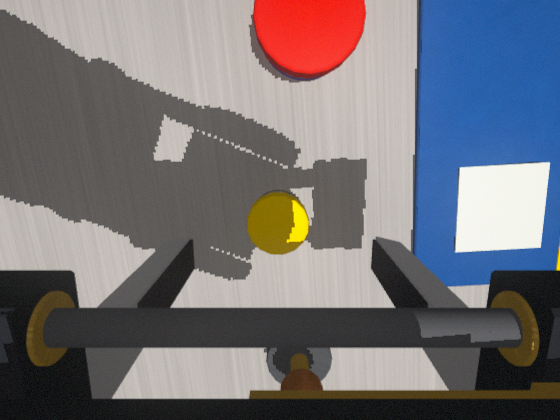

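Request:
send_rows:
  series:
    - [0,0,0,0.0028,-0.0025,0.03,1]
    - [0,0,0,0.0028,-0.0025,0.06,1]
    - [0,0,0,0.0028,-0.0025,0.074,1]
    - [0,0,0,0.0028,-0.0025,0.074,1]
    - [0,0,0,0.0028,-0.0025,0.074,1]
    - [0,0,0,0.0028,-0.0025,0.074,0.2]
    - [0,0,0,0.0028,-0.0025,0.074,-0.3]
    - [0,0,0,0.0028,-0.0025,0.074,-0.9]
  force: 10

```text
time_s: 15.45
ee_pos: [0.4509, -0.1925, 0.0273]
eef_rot: [3.14, 0.0, 1.483]
force: [-0.6, 0.1, -1.0]
grip_width: 0.073
```

Request:
send_rows:
  series:
    - [0,0,0,0,0,0,-0.9]
    - [0,0,0,0,0,0,-0.9]
    - [0,0,0,0,0,0,-0.9]
    - [0,0,0,0,0,0,-0.9]
    - [0,0,0,0,0,0,-0.9]

```text
time_s: 15.95
ee_pos: [0.4505, -0.1923, 0.0267]
eef_rot: [3.142, 0.0, 1.483]
force: [0.1, 0.8, 0.4]
grip_width: 0.0416
```

Request:
send_rows:
  series:
    - [0,0,0,0,0,-0.02,-0.9]
    - [0,0,0,0,0,-0.06,-0.9]
    - [0,0,0,0,0,-0.1,-0.9]
    - [0,0,0,0,0,-0.14,-0.9]
    - [0,0,0,0,0,-0.15,-0.9]
    - [0,0,0,0,0,-0.15,-0.9]

```text
time_s: 16.55
ee_pos: [0.451, -0.1925, 0.1778]
eef_rot: [3.139, 0.001, 1.483]
force: [-0.1, -0.9, -0.9]
grip_width: 0.0417
```

```bash
python3 look.py k wrist
python3 - <<'E'
from h import *
o=load("pics/k_obs.npz");c=load("pics/k_wrist.npz");h,s,v=hsvm(c)
y=comp((abs(h-26)<8)&(s>120),(280,260)); y[300:]=0;cn=np.argwhere(y);print(cn.min(0),cn.max(0),lidtool(c,y,o,.0093,275),lidtool(c,y,o,.0093,275,.021))
go(.642,.207,.17,-.086)
E
```

```text
16.6 [ 0.45037254 -0.19223407  0.17615701] 0.041570001848601386 [-0.1838581  -0.81245195 -0.83513663]
[229 238] [299 328] [ 0.00186375 -0.00029881  0.01984868] [ 0.00053814 -0.00027137]
q6 pred 0.32
turn [0.0, 0.0, -0.09] shift [0.4145, 0.156, 0.0062] rows>= 9
```

View pics/k_wrist.png

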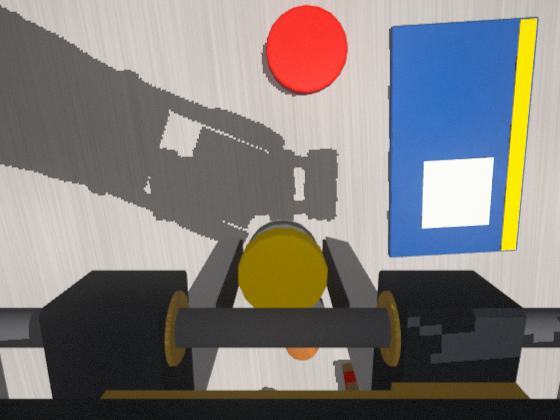

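Request:
send_rows:
  series:
    - [0,0,0,0.4165,0.156,-0.005,-0.9]
    - [0,0,0,0.4165,0.156,-0.005,-0.9]
    - [0,0,0,0.4165,0.156,-0.005,-0.9]
    - [0,0,0,0.4165,0.156,-0.005,-0.9]
    - [0,0,0,0.4165,0.156,-0.005,-0.9]
    - [0,0,0,0.4165,0.156,-0.005,-0.9]
    - [0,0,0,0.4165,0.156,-0.005,-0.9]
    - [0,0,0,0.4165,0.156,-0.005,-0.9]

```text
time_s: 17.4
ee_pos: [0.6229, 0.1705, 0.1784]
eef_rot: [-3.138, 0.001, 1.483]
force: [0.9, -0.3, 0.3]
grip_width: 0.0417
```

Run:
```python
from h import *
go(.642,.2092,.125,-.086)
```

```text
q6 pred 0.34
turn [-0.19, 0.06, -0.09] shift [0.0403, 0.0158, 0.0533] rows>= 2
```

Request:
send_rows:
  series:
    - [0,0,0,0.04,0.0157,0.0,-0.9]
    - [0,0,0,0.04,0.0157,0.02,-0.9]
    - [0,0,0,0.04,0.0157,0.053,-0.9]
    - [0,0,0,0.04,0.0157,0.053,-0.9]
    - [0,0,0,0.04,0.0157,0.053,-0.9]
    - [0,0,0,0.04,0.0157,0.053,-0.9]

```text
time_s: 18.0
ee_pos: [0.6426, 0.2069, 0.1293]
eef_rot: [3.14, -0.0, 1.483]
force: [-0.4, -0.8, -0.0]
grip_width: 0.0416
```

```bash
python3 look.py l wrist side scene
python3 - <<'E'
from h import *
go(.642,.2092,.084,-.086)
a=cv2.imread("pics/l_side.png")[100:220,190:340];b=cv2.imread("pics/l_scene.png")[110:230,270:420]
cv2.imwrite("pics/l_z.png",cv2.resize(np.hstack([a,b]),None,fx=2.6,fy=2.6,interpolation=cv2.INTER_CUBIC))
E
```

```text
18.15 [0.64259236 0.20692731 0.12949004] 0.04189972591766573 [ 0.17946921 -1.05722886  0.12863576]
q6 pred 0.35
turn [0.1, -0.04, -0.11] shift [0.0022, -0.0009, 0.0455] rows>= 1
```

View pics/l_wrist.png

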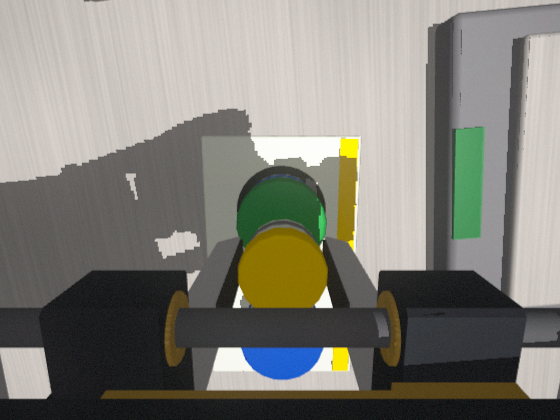

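View pics/l_z.png

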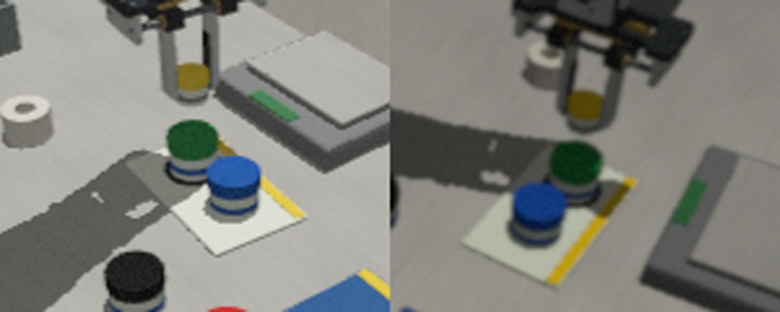

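Run:
```python
from h import *
o=load("pics/l_obs.npz");c=load("pics/l_wrist.npz");h,s,v=hsvm(c)
g=comp((abs(h-68)<14)&(s>110),(280,205));y=comp((abs(h-26)<8)&(s>120),(280,260));y[300:]=0
z=o["ee_pos"][2]
print("green",lidtool(c,g,o,.056-z,225,.031),lidtool(c,g,o,.056-z,225))
print("mini",lidtool(c,y,o,.0093,270,.021))
```

```text
green [-0.00093915 -0.00232223] [-0.00242337 -0.0024637   0.03228437]
mini [ 0.00123465 -0.00079779]
```

Run:
```python
from h import *
def run(t,obs,uv,h0,tol,zoff,rm,rad,cut=300):
    c=load(f"pics/{t}_wrist.npz");h,s,v=hsvm(c)
    g=comp((abs(h-h0)<tol)&(s>110),uv);g[cut:]=0
    return lidtool(c,g,obs,zoff,rm,rad)
o=load("pics/l_obs.npz");z=o["ee_pos"][2]
print("l green",run("l",o,(280,205),68,14,.036-z,225,.031),"mini",run("l",o,(280,260),26,8,-.0047,270,.021))
o=load("pics/k_obs.npz");print("k mini",run("k",o,(280,260),26,8,-.0047,270,.021))
o=dict(ee_pos=np.array([.45395823,.17559357,.10627769]),eef_rot=np.array([3.141,0,1.482]));print("d green",run("d",o,(280,260),68,12,-.008,275,.031))
```

```text
l green [-0.00356457 -0.00281852] mini [-0.00247683 -0.00077548]
k mini [-0.003191  -0.0002112]
d green [-0.00102192 -0.00042541]
```

Request:
send_rows:
  series:
    - [0,0,0,0.0005,-0.001,0.025,-0.9]
    - [0,0,0,0.0005,-0.001,0.038,-0.9]
    - [0,0,0,0.0005,-0.001,0.043,-0.9]
    - [0,0,0,0.0005,-0.001,0.043,-0.9]
    - [0,0,0,0.0005,-0.001,0.043,-0.9]
    - [0,0,0,0.0005,-0.001,0.043,-0.9]

```text
time_s: 18.75
ee_pos: [0.6416, 0.2077, 0.0861]
eef_rot: [3.14, -0.0, 1.483]
force: [-0.7, -0.2, -0.4]
grip_width: 0.0416
```

```bash
python3 look.py m wrist
python3 - <<'E'
from h import *
from scipy.spatial.transform import Rotation as Ro
go(.6415,.2074,.083,-.086)
o=load("pics/m_obs.npz");c=load("pics/m_wrist.npz");h,s,v=hsvm(c);z=o["ee_pos"][2]
g=comp((abs(h-68)<14)&(s>110),(280,205));y=comp((abs(h-26)<8)&(s>120),(280,260));y[300:]=0
print("green",lidtool(c,g,o,.036-z,235,.031),"mini",lidtool(c,y,o,-.0047,270,.021))
a=np.argwhere(g);print(a.min(0),a.max(0))
E
```

```text
18.8 [0.64154312 0.20770184 0.08600304] 0.04184099896686515 [-0.33863034 -0.45881013 -0.98987082]
q6 pred 0.34
turn [0.07, -0.02, -0.09] shift [-0.0003, -0.0, 0.003] rows>= 1
green [-0.00394328 -0.00183398] mini [-0.00252096 -0.00072493]
[193 231] [249 336]
```

View pics/m_wrist.png

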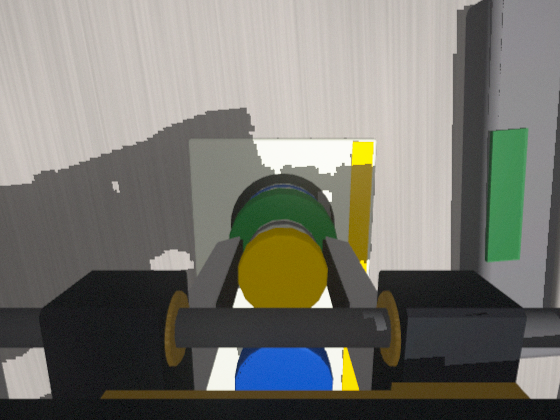

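Request:
send_rows:
  series:
    - [0,0,0,-0.001,-0.0007,0.001,-0.9]
    - [0,0,0,-0.001,-0.0007,0.002,-0.9]
    - [0,0,0,-0.001,-0.0007,0.0025,-0.9]
    - [0,0,0,-0.001,-0.0007,0.0025,-0.9]
    - [0,0,0,-0.001,-0.0007,0.0025,-0.9]

```text
time_s: 19.3
ee_pos: [0.6404, 0.2067, 0.0827]
eef_rot: [-3.142, 0.0, 1.483]
force: [0.1, -0.1, 1.3]
grip_width: 0.0413
```

Request:
send_rows:
  series:
    - [0,0,0,0,0,0,-0.6]
    - [0,0,0,0,0,0,-0.3]
    - [0,0,0,0,0,0,0.2]
    - [0,0,0,0,0,0,0.5]
    - [0,0,0,0,0,-0.01,0.6]
    - [0,0,0,0,0,-0.05,1]
    - [0,0,0,-0.03,0,-0.09,1]
    - [0,0,0,-0.07,0,-0.12,1]

```text
time_s: 20.1
ee_pos: [0.6344, 0.1375, 0.2059]
eef_rot: [3.139, -0.001, 1.486]
force: [0.7, -0.7, 0.1]
grip_width: 0.0863
```

Request:
send_rows:
  series:
    - [0,0,0,-0.05,0,-0.03,1]
    - [0,0,0,-0.07,0,-0.05,1]
    - [0,0,0,-0.07,0,-0.05,1]
    - [0,0,0,-0.07,0,-0.05,1]

```text
time_s: 20.5
ee_pos: [0.6282, 0.0671, 0.2532]
eef_rot: [3.141, -0.0, 1.482]
force: [0.2, -0.4, -0.5]
grip_width: 0.0941
```

```bash
python3 look.py n wrist scene side
cat > chk.py <<'E'
from h import *
import sys
def cen(c,h0,tol,z,uv,smin=100):
    h,s,v=hsvm(c); m=comp((abs(h-h0)<tol)&(s>smin),uv,40)
    cn=max(cv2.findContours(m.astype(np.uint8),cv2.RETR_EXTERNAL,cv2.CHAIN_APPROX_NONE)[0],key=len)
    (x,y),(w,hh),a=cv2.minAreaRect(cn)
    u=np.argwhere(m).mean(0)[::-1]; return u,cast(c,u,z)[0,:2],m.sum()
E
python3 - <<'E'
from chk import *
for n in("wrist","scene","side"):
    c=load(f"pics/n_{n}.npz")
    for nm,h0,t,X in(("green",68,14,[.641,.207,.046]),("blue",110,10,[.634,.1155,.046]),("mini",26,8,[.641,.207,.085])):
        u,p,k=cen(c,h0,t,X[2],proj(c,X)[0]); print(n,nm,np.round(u,1),np.round(p,4),k)
a=cv2.imread("pics/n_side.png")[110:210,200:330];b=cv2.imread("pics/n_scene.png")[130:230,280:410]
cv2.imwrite("pics/n_z.png",cv2.resize(np.hstack([a,b]),None,fx=3,fy=3,interpolation=cv2.INTER_CUBIC))
E
```

```text
20.65 [0.62788053 0.06829993 0.25149032] 0.09392524594907131 [-0.20235147  0.03832545 -0.40859297]
wrist green [289.3  53.7] [0.6457 0.1998] 1150
wrist blue [284.6 142.4] [0.6339 0.1171] 2987
wrist mini [282.9  37.6] [0.6399 0.2058] 2174
scene green [342.5 175.9] [0.6516 0.1939] 139
scene blue [328.2 190. ] [0.639  0.1165] 309
scene mini [343.2 163.4] [0.6447 0.2033] 140
side green [264.7 156.8] [0.632  0.1864] 140
side blue [280.1 168.9] [0.6308 0.1083] 289
side mini [264.  144.1] [0.6371 0.1946] 122
```

View pics/n_wrist.png

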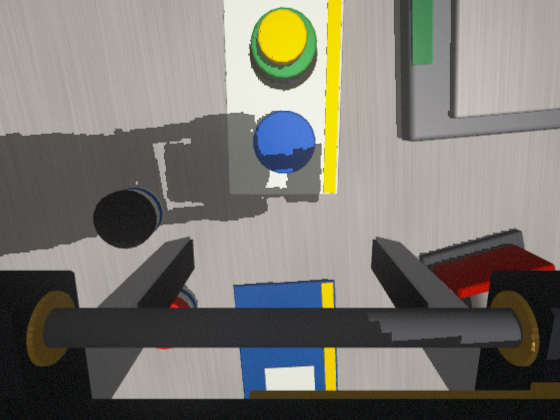

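View pics/n_z.png

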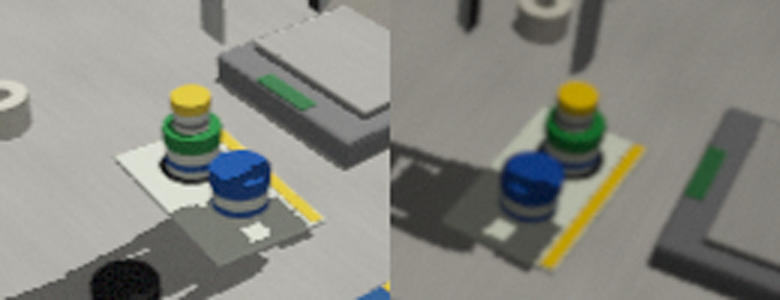

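Run:
```python
from chk import *
from scipy.optimize import least_squares
for n in("wrist","scene","side"):
    c=load(f"pics/n_{n}.npz");h,s,v=hsvm(c)
    S=1
    uvm=proj(c,[.641,.207,.085])[0];uvg=proj(c,[.641,.207,.046])[0]
    y=comp((abs(h-26)<8)&(s>100),uvm,40);g=comp((abs(h-68)<14)&(s>90),uvg,40)
    out=[]
    for m in(y,g):
        # horizontal centre: average row mid for the widest rows
        r=[(np.where(m[i])[0].min(),np.where(m[i])[0].max()) for i in np.where(m.any(1))[0]]
        r=np.array(r);w=r[:,1]-r[:,0]; k=w>=w.max()-1; out.append(r[k].mean())
    d=np.linalg.norm(-c["R"].T@c["t"]-[.641,.207,.08])
    # expected difference if concentric
    ex=proj(c,[.641,.207,.079])[0,0]-proj(c,[.641,.207,.046])[0,0]
    print(n,"mini u - green u",out[0]-out[1],"expected",round(ex,2),"mm/px",1000*d/foc(c),"img-x world",np.round(c["R"][0],2))
c=load("pics/n_wrist.npz");h,s,v=hsvm(c)
g=comp((abs(h-68)<14)&(s>90),(283,60),40);b=comp((abs(h-110)<10)&(s>100),(284,142))
y=comp((abs(h-26)<8)&(s>100),(283,37),40)
def bot(m,z,rad,lim):
    cols=np.where(m.any(0))[0]; uv=np.array([(u,np.where(m[:,u])[0].max()+.5) for u in cols]); uv=uv[uv[:,1]>lim]
    P=cast(c,uv,z)[:,:2]; return least_squares(lambda p:np.hypot(P[:,0]-p[0],P[:,1]-p[1])-rad,P.mean(0),loss="soft_l1",f_scale=.0005).x
G=bot(g,.036,.031,60);print("green bottom arc",G,"mini bottom arc",bot(y,.078,.021,42),"mini mean",cen(c,26,8,.085,(283,37))[1])
e=cv2.fitEllipse(max(cv2.findContours(b.astype(np.uint8),0,1)[0],key=len));print("blue",cast(c,e[0],.046))
```

```text
wrist mini u - green u -1.3258928571428328 expected 0.21 mm/px 0.9532590806632953 img-x world [ 1.   -0.09  0.  ]
scene mini u - green u 0.7142857142857224 expected 1.41 mm/px 3.0375900954226567 img-x world [0.87 0.49 0.  ]
side mini u - green u -0.5 expected -0.41 mm/px 3.057408154784123 img-x world [ 0.79 -0.62  0.  ]
green bottom arc [0.64163346 0.20973412] mini bottom arc [0.6398158  0.20569917] mini mean [0.63986948 0.2058091 ]
blue [[0.63394926 0.11708725 0.046     ]]
```

Run:
```python
from h import *
go(.641,.14,.25,-.086)
```

```text
q6 pred 0.24
turn [-0.1, 0.01, -0.02] shift [0.0726, 0.0069, 0.0015] rows>= 2
```

Request:
send_rows:
  series:
    - [0,0,0,0.04,0.007,0,1]
    - [0,0,0,0.073,0.007,0,1]
    - [0,0,0,0.073,0.007,0,1]
    - [0,0,0,0.073,0.007,0,1]
    - [0,0,0,0.073,0.007,0,1]

```text
time_s: 21.15
ee_pos: [0.6414, 0.139, 0.2521]
eef_rot: [-3.141, 0.0, 1.483]
force: [0.1, -1.1, 0.1]
grip_width: 0.0943
```

```bash
python3 look.py p wrist
python3 - <<'E'
from chk import *
c=load("pics/p_wrist.npz");h,s,v=hsvm(c)
y=comp((abs(h-26)<8)&(s>100),(283,127),40);g=comp((abs(h-68)<14)&(s>90),(283,127),40);b=comp((abs(h-110)<10)&(s>100),(283,220))
print("cam",-c["R"].T@c["t"])
def tc(m,z):
    cn=max(cv2.findContours(m.astype(np.uint8),0,1)[0],key=len);return circ(c,m,z)
u=(y|g);G=circ(c,u,.056);print("green",G);print("mini",circ(c,y,.092));print("blue",circ(c,b,.056))
d=circ(c,b,.056)[0]-G[0];ex=np.array([np.cos(-.086),np.sin(-.086)]);ey=np.array([-ex[1],ex[0]]);print("blue rel",d@ex,d@ey)
from wb import board_w
a=np.argwhere(u);print(a.min(0),a.max(0));a=np.argwhere(y);print(a.min(0),a.max(0))
E
```

```text
21.2 [0.6414578  0.13870445 0.25238255] 0.09404803054486505 [-0.23123661  0.67702334  0.08494288]
cam [0.64589972 0.20469601 0.41249168]
green (array([0.64311886, 0.20716457]), array([0.0557714, 0.0604702]))
mini (array([0.63987803, 0.20499323]), array([0.04003566, 0.04020128]))
blue (array([0.63420081, 0.11818692]), array([0.05854272, 0.06125342]))
blue rel -0.0012424394250219399 -0.08941482019801449
[ 92 249] [155 309]
[103 253] [150 299]
```

View pics/p_wrist.png

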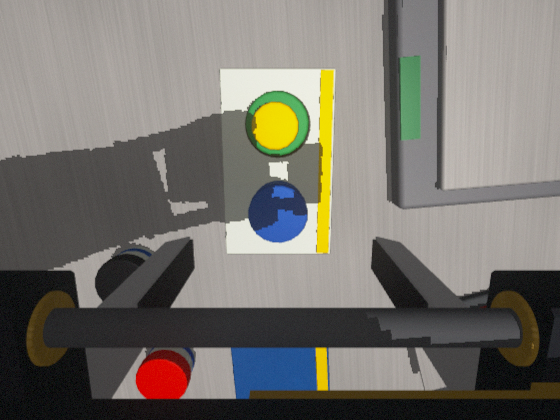

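Run:
```python
from h import *
go(.6404,.2067,.12,-.086)
```

```text
q6 pred 0.34
turn [-0.02, 0.01, -0.12] shift [0.0677, -0.007, 0.1324] rows>= 3
```

Request:
send_rows:
  series:
    - [0,0,0,0.045,-0.005,0.0,0.6]
    - [0,0,0,0.068,-0.007,0.04,0.6]
    - [0,0,0,0.068,-0.007,0.08,0.6]
    - [0,0,0,0.068,-0.007,0.12,0.6]
    - [0,0,0,0.068,-0.007,0.132,0.6]
    - [0,0,0,0.068,-0.007,0.132,0.6]
    - [0,0,0,0.068,-0.007,0.132,0.6]

```text
time_s: 21.9
ee_pos: [0.6415, 0.2074, 0.1229]
eef_rot: [3.139, -0.001, 1.483]
force: [0.5, -0.3, 0.6]
grip_width: 0.0751
```

Run:
```python
from h import *
go(.6404,.2067,.084,-.086)
```

```text
q6 pred 0.34
turn [0.15, -0.05, -0.13] shift [-0.0008, -0.0011, 0.0389] rows>= 1
```

Request:
send_rows:
  series:
    - [0,0,0,-0.0008,-0.001,0.025,0.6]
    - [0,0,0,-0.0008,-0.001,0.037,0.6]
    - [0,0,0,-0.0008,-0.001,0.037,0.6]
    - [0,0,0,-0.0008,-0.001,0.037,0.6]
    - [0,0,0,-0.0008,-0.001,0.037,0.2]
    - [0,0,0,-0.0008,-0.001,0.037,-0.3]
    - [0,0,0,-0.0008,-0.001,0.037,-0.9]
    - [0,0,0,-0.0008,-0.001,0.037,-0.9]
  force: 10

```text
time_s: 22.7
ee_pos: [0.6395, 0.207, 0.0839]
eef_rot: [3.141, -0.0, 1.483]
force: [0.5, 0.4, 0.0]
grip_width: 0.0462
```

Request:
send_rows:
  series:
    - [0,0,0,0,0,0,-0.9]
    - [0,0,0,0,0,0,-0.9]
    - [0,0,0,0,0,-0.003,-0.9]
    - [0,0,0,0,0,-0.006,-0.9]
    - [0,0,0,0,0,-0.006,-0.9]

```text
time_s: 23.2
ee_pos: [0.6397, 0.207, 0.0903]
eef_rot: [3.141, -0.0, 1.483]
force: [-0.3, -0.7, -0.1]
grip_width: 0.0417
```

Request:
send_rows:
  series:
    - [0,0,0,0.0024,0.0022,0,-0.9]
    - [0,0,0,0.0024,0.0022,0,-0.9]
    - [0,0,0,0.0024,0.0022,0.003,-0.9]
    - [0,0,0,0.0024,0.0022,0.0055,-0.9]
    - [0,0,0,0.0024,0.0022,0.0065,-0.9]
    - [0,0,0,0.0024,0.0022,0.0065,-0.9]

```text
time_s: 23.8
ee_pos: [0.6419, 0.2092, 0.0835]
eef_rot: [3.141, -0.0, 1.483]
force: [-2.4, -0.1, 5.1]
grip_width: 0.042
```

Request:
send_rows:
  series:
    - [0,0,0,0,0,0,-0.6]
    - [0,0,0,0,0,0,-0.3]
    - [0,0,0,0,0,0,0.2]
    - [0,0,0,0,0,0,0.5]
    - [0,0,0,0,0,-0.01,0.6]
    - [0,0,0,0,0,-0.05,1]
    - [0,0,0,-0.03,0,-0.09,1]
    - [0,0,0,-0.07,0,-0.12,1]

```text
time_s: 24.6
ee_pos: [0.6357, 0.1399, 0.2063]
eef_rot: [3.139, -0.001, 1.486]
force: [0.4, -1.0, 0.7]
grip_width: 0.0859
```

Request:
send_rows:
  series:
    - [0,0,0,0,0,-0.03,1]
    - [0,0,0,0,0,-0.05,1]
    - [0,0,0,0,0,-0.05,1]
    - [0,0,0,0,0,-0.05,1]

```text
time_s: 25.0
ee_pos: [0.6356, 0.1395, 0.2528]
eef_rot: [-3.141, 0.0, 1.483]
force: [-0.3, -0.0, -0.0]
grip_width: 0.094
```

```bash
python3 look.py q wrist scene side
python3 - <<'E'
from chk import *
c=load("pics/q_wrist.npz");h,s,v=hsvm(c)
y=comp((abs(h-26)<8)&(s>100),(283,127),40);g=comp((abs(h-68)<14)&(s>70),(283,127),40);b=comp((abs(h-110)<10)&(s>100),(283,220))
u=(y|g);print("green",circ(c,u,.056),"mini",circ(c,y,.092),"blue",circ(c,b,.056))
a=np.argwhere(u);print(a.min(0),a.max(0));a=np.argwhere(y);print(a.min(0),a.max(0));print(-c["R"].T@c["t"])
cv2.imwrite("pics/q_z.png",cv2.resize(c["pixels"][50:270,190:370,::-1],None,fx=2.7,fy=2.7,interpolation=cv2.INTER_CUBIC))
E
```

```text
25.15 [0.63534789 0.13957264 0.25163438] 0.09389137962790813 [ 0.18166725 -1.22853263  0.18067434]
green (array([0.64144838, 0.20733337]), array([0.05889394, 0.05982788])) mini (array([0.64106935, 0.20731261]), array([0.04008271, 0.04042401])) blue (array([0.63408434, 0.11832169]), array([0.05860482, 0.06178651]))
[ 92 253] [155 314]
[100 260] [147 306]
[0.63998049 0.20514114 0.41315495]
```

View pics/q_z.png

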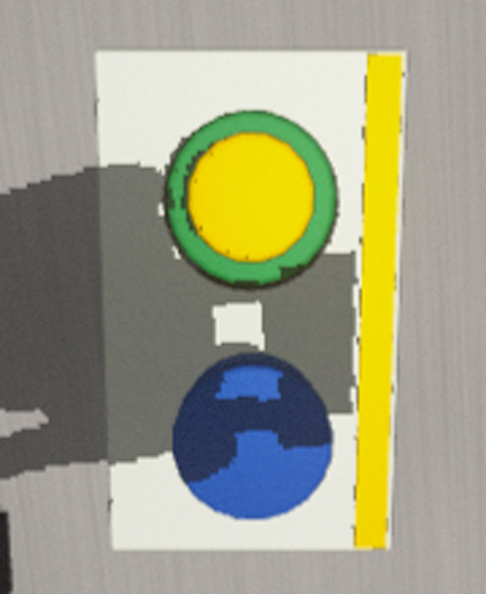

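Run:
```python
from wb import *
c=load("pics/q_wrist.npz");h,s,v=hsvm(c)
# board corners from grey gradient: use crop coords /2.7 + offset
K=np.array([(96,51),(406,50),(391,549),(112,549)])/2.7+[190,50]-[.3,.3]
P=cast(c,K,.006)[:,:2];print(P,[np.linalg.norm(P[i]-P[(i+1)%4]) for i in range(4)])
cen=P.mean(0);ey=(P[0]+P[1]-P[2]-P[3]);ey/=np.linalg.norm(ey);ex=np.array([ey[1],-ey[0]]);print("yaw",np.arctan2(ex[1],ex[0]))
for n,q in(("green",[.64145,.2073]),("blue",[.6341,.1175])): print(n,(q-cen)@ex,(q-cen)@ey)
go(.55,-.48,.3,.1)
```

```text
[[0.58463216 0.27045018]
 [0.70675158 0.26020999]
 [0.68965189 0.0525779 ]
 [0.56622697 0.06331896]] [np.float64(0.12254800511301225), np.float64(0.20833503121328525), np.float64(0.12389140451231019), np.float64(0.20794733884850217)]
yaw -0.08539456829733869
green 0.0007230208317600219 0.045889628558041705
blue 0.0010589191365454637 -0.0442100366595874
q6 pred -0.87
turn [-0.13, 0.02, -10.73] shift [-0.6247, -0.0311, -0.048] rows>= 13
```

Run:
```python
from h import *
go(.535,-.47,.26,.108)
```

```text
q6 pred -0.89
turn [-0.13, 0.02, -11.19] shift [-0.616, -0.0469, -0.0079] rows>= 13
```

Request:
send_rows:
  series:
    - [0,0,-11.2,-0.616,-0.047,-0.008,1]
    - [0,0,-11.2,-0.616,-0.047,-0.008,1]
    - [0,0,-11.2,-0.616,-0.047,-0.008,1]
    - [0,0,-11.2,-0.616,-0.047,-0.008,1]
    - [0,0,-11.2,-0.616,-0.047,-0.008,1]
    - [0,0,-11.2,-0.616,-0.047,-0.008,1]
    - [0,0,-11.2,-0.616,-0.047,-0.008,1]
    - [0,0,-11.2,-0.616,-0.047,-0.008,1]

```text
time_s: 25.95
ee_pos: [0.5699, -0.2558, 0.2574]
eef_rot: [-3.14, -0.001, 1.679]
force: [-0.2, 0.3, 1.1]
grip_width: 0.094
```

Run:
```python
from h import *
go(.535,-.47,.26,.108)
```

```text
q6 pred -0.89
turn [-0.07, -0.04, 0.01] shift [-0.2091, -0.0579, -0.0027] rows>= 5
```

Request:
send_rows:
  series:
    - [0,0,0,-0.209,-0.058,0,1]
    - [0,0,0,-0.209,-0.058,0,1]
    - [0,0,0,-0.209,-0.058,0,1]
    - [0,0,0,-0.209,-0.058,0,1]
    - [0,0,0,-0.209,-0.058,0,1]
    - [0,0,0,-0.209,-0.058,0,1]
    - [0,0,0,-0.209,-0.058,0,1]
    - [0,0,0,-0.209,-0.058,0,1]

```text
time_s: 26.75
ee_pos: [0.5363, -0.4667, 0.2582]
eef_rot: [-3.141, -0.0, 1.68]
force: [0.0, -0.0, -0.7]
grip_width: 0.094
```

```bash
python3 look.py r wrist
python3 - <<'E'
from chk import *
c=load("pics/r_wrist.npz");X=cloud(c);h,s,v=hsvm(c)
uv=proj(c,[.527,-.403,.075])[0];print(uv)
t=(X[...,2]>.070)&(X[...,2]<.08)&(c["z_map"]>0)&(abs(h-17)<6); m=comp(t,uv)
print(m.sum(),h[m].mean(),X[m][:,2].mean(),cv2.minAreaRect(pts(c,m,.075)))
E
```

```text
26.8 [ 0.536275   -0.46675367  0.25850003] 0.09423770220881975 [ 0.14754543 -0.29551178  0.02567716]
[281.11197665 128.4808327 ]
3135 15.90749601275917 0.07382055040612856 ((0.5267379283905029, -0.40394747257232666), (0.05218541622161865, 0.05106237903237343), 6.3115715980529785)
```

View pics/r_wrist.png

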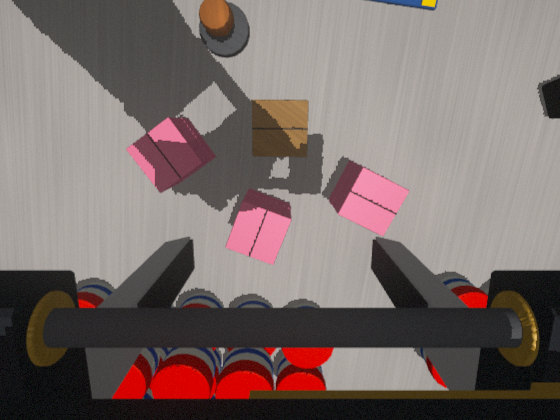

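Run:
```python
from h import *
go(.5267,-.4037,.13,.110);go(.5267,-.4037,.047,.110)
```

```text
q6 pred -0.82
turn [0.0, 0.0, -0.02] shift [0.0637, -0.0026, 0.1285] rows>= 3
q6 pred -0.82
turn [0.0, 0.0, -0.02] shift [0.0637, -0.0026, 0.2115] rows>= 5
```

Request:
send_rows:
  series:
    - [0,0,0,0.045,-0.0026,0.0,0.6]
    - [0,0,0,0.064,-0.0026,0.04,0.6]
    - [0,0,0,0.064,-0.0026,0.085,0.6]
    - [0,0,0,0.064,-0.0026,0.12,0.6]
    - [0,0,0,0.064,-0.0026,0.128,0.6]
    - [0,0,0,0.064,-0.0026,0.128,0.6]
    - [0,0,0,0.064,-0.0026,0.128,0.6]

```text
time_s: 27.5
ee_pos: [0.5269, -0.4051, 0.1327]
eef_rot: [3.139, 0.002, 1.679]
force: [0.1, -0.5, -0.6]
grip_width: 0.0753
```

```bash
python3 look.py s wrist
python3 - <<'E'
from h import *
go(.5267,-.4037,.047,.110)
E
```

```text
27.55 [ 0.52693368 -0.40526331  0.13283825] 0.0751620878081511 [0.34077169 0.06939156 0.37436718]
q6 pred -0.82
turn [0.14, 0.15, -0.11] shift [0.0018, -0.0003, 0.0858] rows>= 2
```

View pics/s_wrist.png

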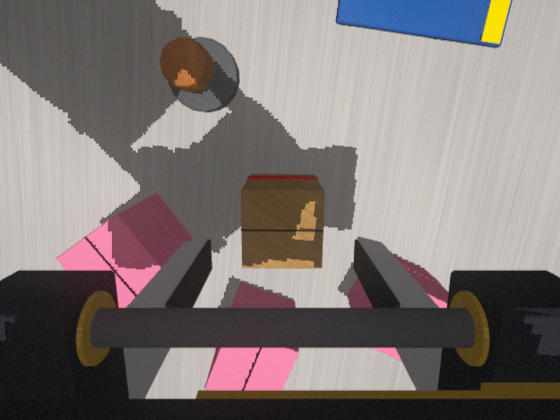

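Request:
send_rows:
  series:
    - [0,0,0,0.002,0,0.03,0.6]
    - [0,0,0,0.002,0,0.065,0.6]
    - [0,0,0,0.002,0,0.084,0.6]
    - [0,0,0,0.002,0,0.084,0.6]
    - [0,0,0,0.002,0,0.084,0.3]
    - [0,0,0,0.002,0,0.084,0]
    - [0,0,0,0.002,0,0.084,-0.6]
    - [0,0,0,0.002,0,0.084,-0.6]
  force: 12

```text
time_s: 28.35
ee_pos: [0.5264, -0.4033, 0.0479]
eef_rot: [3.14, 0.002, 1.679]
force: [-0.2, 1.8, 6.7]
grip_width: 0.0519
```

Request:
send_rows:
  series:
    - [0,0,0,0,0,0,-0.6]
    - [0,0,0,0,0,0,-0.6]

```text
time_s: 28.55
ee_pos: [0.5264, -0.4033, 0.0478]
eef_rot: [3.14, 0.002, 1.679]
force: [-0.7, 0.9, 7.2]
grip_width: 0.0523
```

Gripped at z 0.0478. Now lifting.

Request:
send_rows:
  series:
    - [0,0,0,0,0,-0.02,-0.6]
    - [0,0,0,0,0,-0.06,-0.6]
    - [0,0,0,0,0,-0.1,-0.6]
    - [0,0,0,0,0,-0.12,-0.6]
    - [0,0,0,0,0,-0.12,-0.6]
    - [0,0,0,0,0,-0.12,-0.6]
    - [0,0,0,0,0,-0.12,-0.6]

```text
time_s: 29.25
ee_pos: [0.5254, -0.4024, 0.1644]
eef_rot: [-3.14, -0.002, 1.679]
force: [0.5, 0.6, -1.2]
grip_width: 0.0521
```

```bash
python3 look.py t wrist
python3 - <<'E'
from h import *
from scipy.spatial.transform import Rotation as Ro
o=load("pics/t_obs.npz");c=load("pics/t_wrist.npz")
go(.6145,-.2033,.13,-.027)
E
```

```text
29.3 [ 0.5254401  -0.40247386  0.16444501] 0.052062505651307774 [-0.09990631 -0.46093815 -0.76073473]
q6 pred -0.35
turn [-0.11, -0.1, 7.73] shift [0.1884, 0.1101, 0.0346] rows>= 5
```

View pics/t_wrist.png

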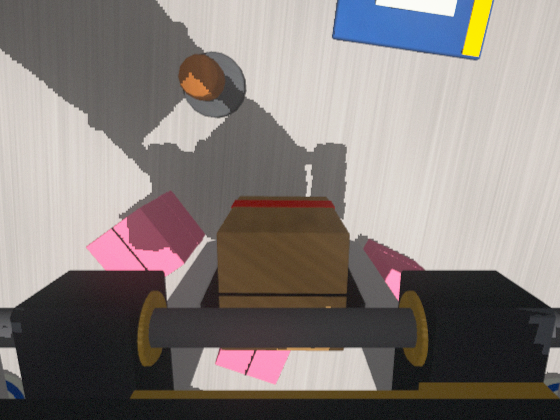

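Run:
```python
from h import *
from scipy.spatial.transform import Rotation as Ro
o=load("pics/t_obs.npz");c=load("pics/t_wrist.npz")
P=cast(c,[(220,294.5),(347,295.5),(284,349.5),(284,232)],o["ee_pos"][2]+.0272);print(Ro.from_euler('xyz',o["eef_rot"]).inv().apply(P-o["ee_pos"]).round(4))
```

```text
[[ 0.0001 -0.0263 -0.0272]
 [-0.0003  0.0249 -0.0272]
 [-0.0249 -0.0005 -0.0272]
 [ 0.0264 -0.0006 -0.0271]]
```

Request:
send_rows:
  series:
    - [0,0,7.7,0.188,0.11,0.0,-0.6]
    - [0,0,7.7,0.188,0.11,0.0,-0.6]
    - [0,0,7.7,0.188,0.11,0.0,-0.6]
    - [0,0,7.7,0.188,0.11,0.0,-0.6]
    - [0,0,7.7,0.188,0.11,0.03,-0.6]
    - [0,0,7.7,0.188,0.11,0.03,-0.6]
    - [0,0,7.7,0.188,0.11,0.03,-0.6]
    - [0,0,7.7,0.188,0.11,0.03,-0.6]

```text
time_s: 30.1
ee_pos: [0.6148, -0.2055, 0.137]
eef_rot: [3.141, 0.0, 1.543]
force: [-0.8, -0.4, -0.1]
grip_width: 0.0523
```

```bash
python3 look.py u wrist
python3 - <<'E'
from h import *
go(.6145,-.2033,.056,-.027)
E
```

```text
30.15 [ 0.6148656  -0.20556672  0.13723815] 0.051753752709577446 [-0.04497232  0.93536152 -0.11326445]
q6 pred -0.35
turn [0.06, 0.03, -0.06] shift [0.0023, -0.0005, 0.0812] rows>= 2
```

View pics/u_wrist.png

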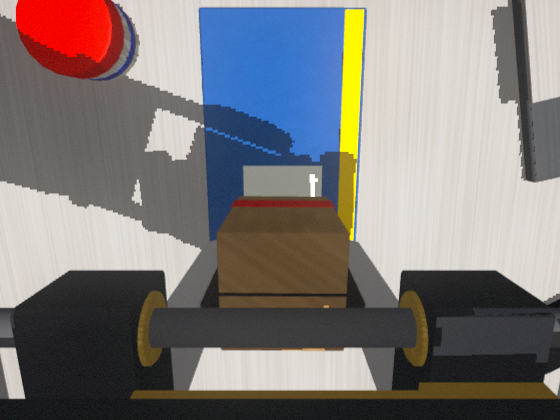

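Run:
```python
from h import *
c=load("pics/u_wrist.npz")
P=cast(c,[(243,165.5),(323,165.5),(200,8),(365,9)],.006)[:,:2];print(P)
ey=np.array([.027,.9996]);print((P[0]+P[1])/2-.032*ey,(P[2]+P[3])/2-.149*ey)
```

```text
[[ 0.58283064 -0.16952385]
 [ 0.64765978 -0.1712898 ]
 [ 0.55717392 -0.05292708]
 [ 0.67879787 -0.05686228]]
[ 0.61438121 -0.20239402] [ 0.6139629  -0.20383508]
```

Consistent with (0.6143, −0.203). Lowering.

Request:
send_rows:
  series:
    - [0,0,0,0.0023,-0.0005,0.03,-0.6]
    - [0,0,0,0.0023,-0.0005,0.06,-0.6]
    - [0,0,0,0.0023,-0.0005,0.075,-0.6]
    - [0,0,0,0.0023,-0.0005,0.08,-0.6]
    - [0,0,0,0.0023,-0.0005,0.08,-0.6]
    - [0,0,0,0.0023,-0.0005,0.08,-0.6]
    - [0,0,0,0.0023,-0.0005,0.08,-0.6]

```text
time_s: 30.85
ee_pos: [0.6151, -0.2021, 0.0577]
eef_rot: [3.14, 0.001, 1.544]
force: [-0.4, 0.1, -0.5]
grip_width: 0.0516
```

Run:
```python
from h import *
go(.6145,-.2033,.0545,-.027)
```

```text
q6 pred -0.35
turn [0.11, 0.04, 0.03] shift [-0.0012, -0.0006, 0.0032] rows>= 1
```

Request:
send_rows:
  series:
    - [0,0,0,-0.0008,-0.0006,0.002,-0.6]
    - [0,0,0,-0.0008,-0.0006,0.003,-0.6]
    - [0,0,0,-0.0008,-0.0006,0.003,-0.6]
    - [0,0,0,-0.0008,-0.0006,0.003,-0.6]

```text
time_s: 31.25
ee_pos: [0.6141, -0.2026, 0.0538]
eef_rot: [3.141, 0.0, 1.544]
force: [-2.2, 0.8, 5.2]
grip_width: 0.0523
```

Request:
send_rows:
  series:
    - [0,0,0,0,0,0,-0.3]
    - [0,0,0,0,0,0,0.2]
    - [0,0,0,0,0,0,0.6]
    - [0,0,0,0,0,0,0.8]
    - [0,0,0,0,0,-0.02,0.8]
    - [0,0,0,0,0,-0.06,1]
    - [0,0,0,0,0,-0.1,1]
    - [0,0,0,-0.03,0,-0.14,1]

```text
time_s: 32.05
ee_pos: [0.6134, -0.2303, 0.1949]
eef_rot: [-3.141, -0.001, 1.548]
force: [0.1, -0.8, -0.5]
grip_width: 0.0937
```

Request:
send_rows:
  series:
    - [0,0,0,-0.03,0,-0.04,1]
    - [0,0,0,-0.035,0,-0.07,1]
    - [0,0,0,-0.035,0,-0.07,1]
    - [0,0,0,-0.035,0,-0.07,1]
    - [0,0,0,-0.035,0,-0.07,1]

```text
time_s: 32.55
ee_pos: [0.612, -0.2669, 0.2616]
eef_rot: [-3.139, -0.001, 1.545]
force: [0.5, -0.5, 0.7]
grip_width: 0.0938
```

```bash
python3 look.py v wrist
python3 - <<'E'
from chk import *
c=load("pics/v_wrist.npz");X=cloud(c);h,s,v=hsvm(c)
uv=proj(c,[.6145,-.203,.081])[0];print(uv)
t=(X[...,2]>.076)&(X[...,2]<.086)&(c["z_map"]>0); m=comp(t,uv)
r=cv2.minAreaRect(pts(c,m,.081));print(m.sum(),r)
m2=comp((abs(h-17)<7)&(s>60),uv); print(m2.sum())
st=comp((abs(h-25)<5)&(s>150),(370,90)); P=pts(c,st,.006); print("strip yaw deg",np.degrees(yawline(P)))
cv2.imwrite("pics/v_z.png",cv2.resize(c["pixels"][:240,190:400,::-1],None,fx=2.5,fy=2.5,interpolation=cv2.INTER_CUBIC))
E
```

```text
32.6 [ 0.61199569 -0.26691259  0.26160399] 0.09443086625562776 [-0.49429818  0.34822602 -0.36921935]
[284.97638306 128.85945976]
3169 ((0.6142657399177551, -0.20367537438869476), (0.05168630927801132, 0.05147406831383705), 87.63774871826172)
3095
strip yaw deg -1.5689329
```

View pics/v_z.png

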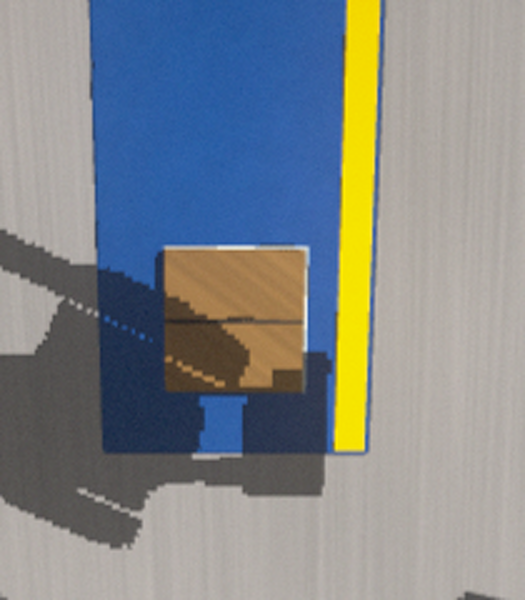

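Run:
```python
from h import *
go(.527,.333,.26,-.027)
```

```text
q6 pred 0.54
turn [-0.13, -0.07, 0.06] shift [0.5975, -0.1005, 0.0025] rows>= 13
```

Request:
send_rows:
  series:
    - [0,0,0,0.597,-0.1,0,1]
    - [0,0,0,0.597,-0.1,0,1]
    - [0,0,0,0.597,-0.1,0,1]
    - [0,0,0,0.597,-0.1,0,1]
    - [0,0,0,0.597,-0.1,0,1]
    - [0,0,0,0.597,-0.1,0,1]
    - [0,0,0,0.597,-0.1,0,1]
    - [0,0,0,0.597,-0.1,0,1]

```text
time_s: 33.4
ee_pos: [0.5555, 0.1308, 0.2624]
eef_rot: [-3.14, 0.0, 1.545]
force: [0.9, -0.8, 0.7]
grip_width: 0.0939
```

Run:
```python
from h import *
go(.527,.333,.26,-.027)
```

```text
q6 pred 0.53
turn [-0.08, 0.02, 0.06] shift [0.2014, -0.0338, 0.0024] rows>= 5
```

Request:
send_rows:
  series:
    - [0,0,0,0.2,-0.034,0.002,1]
    - [0,0,0,0.2,-0.034,0.002,1]
    - [0,0,0,0.2,-0.034,0.002,1]
    - [0,0,0,0.2,-0.034,0.002,1]
    - [0,0,0,0.2,-0.034,0.002,1]
    - [0,0,0,0.2,-0.034,0.002,1]
    - [0,0,0,0.2,-0.034,0.002,1]

```text
time_s: 34.1
ee_pos: [0.528, 0.3286, 0.2608]
eef_rot: [-3.141, 0.001, 1.544]
force: [1.0, 0.3, 1.3]
grip_width: 0.0941
```

```bash
python3 look.py w wrist
python3 - <<'E'
from chk import *
c=load("pics/w_wrist.npz");X=cloud(c)
t=(X[...,2]>.035)&(X[...,2]<.045)&(c["z_map"]>0);m=comp(t,proj(c,[.527,.4,.04])[0],200)
print(m.sum(),np.argwhere(m).mean(0)[::-1],circ(c,m,.04),X[m][:,2].mean())
E
```

```text
34.15 [0.52816875 0.32824601 0.26103455] 0.09418987135282583 [ 0.29069972 -0.76452574 -0.25635599]
2363 [278.87177317 118.53491325] (array([0.52502775, 0.40176257]), array([0.06024025, 0.06042721])) 0.0396190386396214
```

View pics/w_wrist.png

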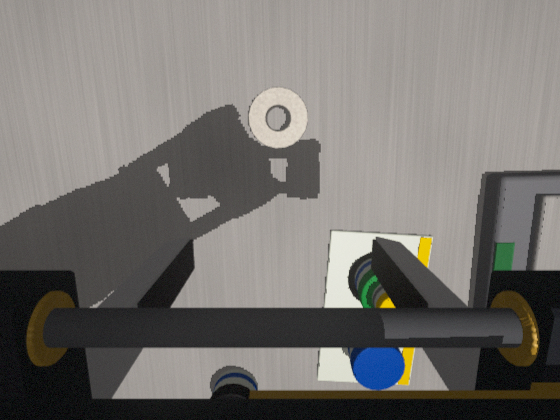

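Run:
```python
from h import *
go(.5257,.4015,.12,-.027);go(.5257,.4015,.026,-.027)
```

```text
q6 pred 0.62
turn [-0.02, 0.03, -0.04] shift [0.0732, -0.0044, 0.141] rows>= 4
q6 pred 0.62
turn [-0.02, 0.03, -0.04] shift [0.0733, -0.0044, 0.235] rows>= 5
```

Request:
send_rows:
  series:
    - [0,0,0,0.045,-0.004,0.01,1]
    - [0,0,0,0.073,-0.0044,0.04,1]
    - [0,0,0,0.073,-0.0044,0.085,1]
    - [0,0,0,0.073,-0.0044,0.13,1]
    - [0,0,0,0.073,-0.0044,0.17,1]
    - [0,0,0,0.073,-0.0044,0.18,1]
    - [0,0,0,0.073,-0.0044,0.18,1]

```text
time_s: 34.85
ee_pos: [0.5257, 0.4015, 0.0808]
eef_rot: [-3.14, 0.001, 1.543]
force: [0.6, 0.5, 0.8]
grip_width: 0.0941
```

Run:
```python
from h import *
go(.5257,.4015,.026,-.027)
```

```text
q6 pred 0.62
turn [-0.08, 0.06, -0.04] shift [0.0001, 0.0001, 0.0548] rows>= 2
```

Request:
send_rows:
  series:
    - [0,0,0,0,0,0.03,1]
    - [0,0,0,0,0,0.05,1]
    - [0,0,0,0,0,0.053,1]
    - [0,0,0,0,0,0.053,1]
    - [0,0,0,0,0,0.053,0.5]
    - [0,0,0,0,0,0.053,0]
    - [0,0,0,0,0,0.053,-0.5]
    - [0,0,0,0,0,0.053,-0.5]
  force: 14

```text
time_s: 35.65
ee_pos: [0.5256, 0.4026, 0.0288]
eef_rot: [3.141, -0.0, 1.544]
force: [-0.2, -0.2, 0.1]
grip_width: 0.0653
```

Request:
send_rows:
  series:
    - [0,0,0,0,0,0,-0.5]
    - [0,0,0,0,0,0,-0.5]

```text
time_s: 35.85
ee_pos: [0.5255, 0.4026, 0.0287]
eef_rot: [3.141, -0.0, 1.544]
force: [-0.6, -0.7, 4.6]
grip_width: 0.0628
```

Request:
send_rows:
  series:
    - [0,0,0,0,0,-0.02,-0.5]
    - [0,0,0,0,0,-0.06,-0.5]
    - [0,0,0,0,0,-0.1,-0.5]
    - [0,0,0,0,0,-0.14,-0.5]
    - [0,0,0,0,0,-0.17,-0.5]
    - [0,0,0,0,0,-0.17,-0.5]
    - [0,0,0,0,0,-0.17,-0.5]

```text
time_s: 36.55
ee_pos: [0.5254, 0.4025, 0.198]
eef_rot: [3.142, -0.0, 1.544]
force: [-1.2, 0.3, -2.4]
grip_width: 0.0624
```

Run:
```python
from h import *
go(.6166,-.116,.2,-.027)
```

```text
q6 pred -0.21
turn [0.0, -0.0, 0.03] shift [-0.5159, 0.1049, -0.002] rows>= 11
```

Request:
send_rows:
  series:
    - [0,0,0,-0.516,0.105,0,-0.5]
    - [0,0,0,-0.516,0.105,0,-0.5]
    - [0,0,0,-0.516,0.105,0,-0.5]
    - [0,0,0,-0.516,0.105,0,-0.5]
    - [0,0,0,-0.516,0.105,0,-0.5]
    - [0,0,0,-0.516,0.105,0,-0.5]
    - [0,0,0,-0.516,0.105,0,-0.5]
    - [0,0,0,-0.516,0.105,0,-0.5]

```text
time_s: 37.35
ee_pos: [0.5942, 0.0065, 0.1965]
eef_rot: [-3.139, -0.0, 1.544]
force: [0.8, 0.7, -0.1]
grip_width: 0.0628
```

Run:
```python
from h import *
go(.6166,-.116,.15,-.027)
```

```text
q6 pred -0.22
turn [-0.16, -0.0, 0.03] shift [-0.1219, 0.0258, 0.0464] rows>= 3
```

Request:
send_rows:
  series:
    - [0,0,0,-0.12,0.0258,0.03,-0.5]
    - [0,0,0,-0.12,0.0258,0.03,-0.5]
    - [0,0,0,-0.12,0.0258,0.03,-0.5]
    - [0,0,0,-0.12,0.0258,0.046,-0.5]
    - [0,0,0,-0.12,0.0258,0.07,-0.5]
    - [0,0,0,-0.12,0.0258,0.07,-0.5]
    - [0,0,0,-0.12,0.0258,0.07,-0.5]
    - [0,0,0,-0.12,0.0258,0.07,-0.5]

```text
time_s: 38.15
ee_pos: [0.6177, -0.1119, 0.1291]
eef_rot: [3.141, 0.0, 1.545]
force: [0.1, -0.4, -0.9]
grip_width: 0.0625
```

Run:
```python
from h import *
go(.6166,-.116,.0355,-.027)
```

```text
q6 pred -0.22
turn [0.05, 0.01, 0.05] shift [-0.0041, -0.0011, 0.0936] rows>= 2
```

Request:
send_rows:
  series:
    - [0,0,0,-0.004,-0.001,0.04,-0.5]
    - [0,0,0,-0.004,-0.001,0.07,-0.5]
    - [0,0,0,-0.004,-0.001,0.088,-0.5]
    - [0,0,0,-0.004,-0.001,0.091,-0.5]
    - [0,0,0,-0.004,-0.001,0.091,-0.5]
    - [0,0,0,-0.004,-0.001,0.091,-0.5]
    - [0,0,0,-0.004,-0.001,0.091,-0.5]

```text
time_s: 38.85
ee_pos: [0.617, -0.1162, 0.0388]
eef_rot: [3.139, 0.001, 1.544]
force: [0.0, 0.4, 0.2]
grip_width: 0.0624
```

Run:
```python
from h import *
go(.6166,-.116,.0353,-.027)
```

```text
q6 pred -0.22
turn [0.12, 0.03, 0.04] shift [0.0002, -0.0004, 0.0035] rows>= 1
```

Request:
send_rows:
  series:
    - [0,0,0,0,0,0.0015,-0.5]
    - [0,0,0,0,0,0.003,-0.5]
    - [0,0,0,0,0,0.003,-0.5]
    - [0,0,0,0,0,0.003,-0.5]

```text
time_s: 39.25
ee_pos: [0.6165, -0.1161, 0.0347]
eef_rot: [3.141, 0.0, 1.544]
force: [-1.2, -0.8, 4.0]
grip_width: 0.0627
```

Request:
send_rows:
  series:
    - [0,0,0,0,0,0,-0.1]
    - [0,0,0,0,0,0,0.4]
    - [0,0,0,0,0,0,1]
    - [0,0,0,0,0,0,1]
    - [0,0,0,0,0,-0.02,1]
    - [0,0,0,0,0,-0.06,1]
    - [0,0,0,0,0,-0.1,1]
    - [0,0,0,-0.03,0,-0.14,1]

```text
time_s: 40.05
ee_pos: [0.6155, -0.1439, 0.1758]
eef_rot: [-3.141, -0.001, 1.547]
force: [-0.3, 0.2, -0.3]
grip_width: 0.094
```

Request:
send_rows:
  series:
    - [0,0,0,-0.04,0,-0.04,1]
    - [0,0,0,-0.08,0,-0.08,1]
    - [0,0,0,-0.08,0,-0.09,1]
    - [0,0,0,-0.08,0,-0.09,1]
    - [0,0,0,-0.08,0,-0.09,1]

```text
time_s: 40.55
ee_pos: [0.6132, -0.2256, 0.2632]
eef_rot: [-3.141, -0.001, 1.544]
force: [0.2, -0.8, -0.3]
grip_width: 0.0941
```

```bash
python3 look.py x wrist scene side
python3 - <<'E'
from chk import *
c=load("pics/x_wrist.npz");X=cloud(c)
def blob(z,P):
    t=(abs(X[...,2]-z)<.005)&(c["z_map"]>0);return comp(t,proj(c,P)[0],200)
a=blob(.046,[.6166,-.116,.046]);b=blob(.081,[.6145,-.203,.081])
A=circ(c,a,.046);B=cv2.minAreaRect(pts(c,b,.081));print("roll",A,"carton",B)
d=A[0]-np.array(B[0]);yaw=-.0275;ex=np.array([np.cos(yaw),np.sin(yaw)]);ey=np.array([-ex[1],ex[0]]);print("rel",d@ex,d@ey,"gap",d@ey-.057)
cv2.imwrite("pics/x_z.png",cv2.resize(c["pixels"][:240,170:400,::-1],None,fx=2.5,fy=2.5,interpolation=cv2.INTER_CUBIC))
E
```

```text
40.7 [ 0.61323305 -0.22494455  0.26261438] 0.09391212210680705 [ 0.040288   -0.03374443 -0.85035453]
roll (array([ 0.61638594, -0.11703571]), array([0.0602079 , 0.06062042])) carton ((0.6139463186264038, -0.20336104929447174), (0.05185538902878761, 0.05203438922762871), 88.52342987060547)
rel 6.504804383947155e-05 0.08635978130314588 gap 0.029359781303145878
```

View pics/x_z.png

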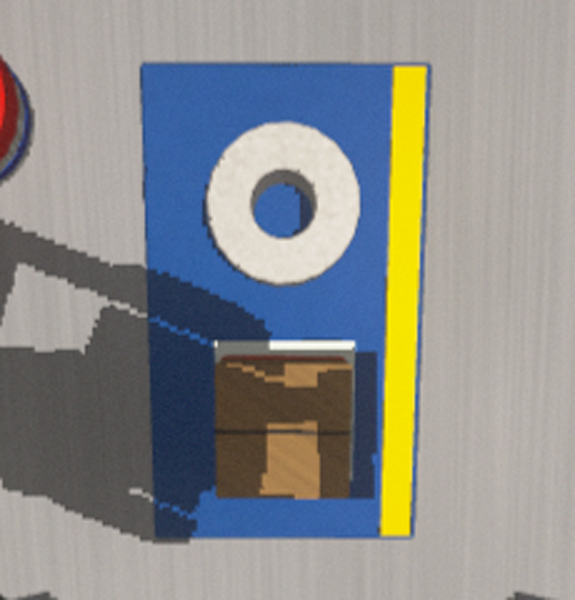

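View pics/x_side.png

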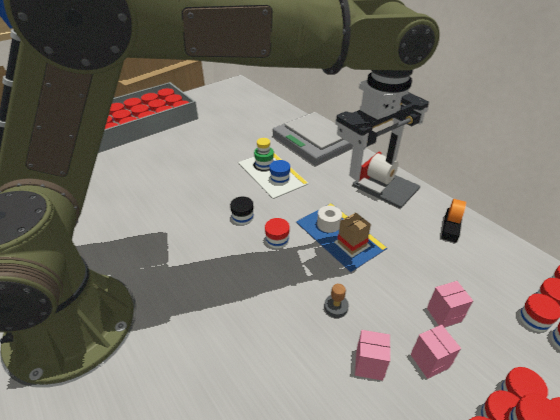

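View pics/x_scene.png

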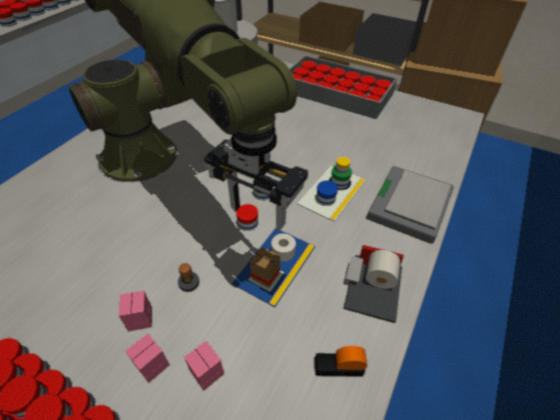

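Both boards are set. The stack, the blue jar, the carton and the roll stand upright, and the red and black jars and the stamp have not moved. The gripper is clear, so I'm handing in.

Run:
```python
from station import ctrl
print(ctrl.hand_in())
```

```text
the job is handed in; nothing more can be done
None
```

I set out all five samples in the order asked and handed in at about 41 s of the 122 s allowed. `hand_in` reports no verdict, so the figures below are from my own last camera checks.

| Item | Last measurement |
|---|---|
| Green jar | within about 1 mm of the round mark |
| Blue jar | to the right of the green, gap about 28 mm, in line within about 1 mm |
| Mini jar | within about 0.5 mm of the green lid's centre |
| Carton | within about 1 mm of the square mark, square to the board within about 1° |
| Label roll | to the left of the carton, gap about 29 mm, in line within about 1 mm |

- **Mini jar:** I first set it down about 3 mm off centre, so I picked it up again and moved it.
- **Left alone:** the red jar, black jar, stamp and pink cartons look unmoved in the final pictures; I compared them by eye and did not measure.
- **Camera disagreement:** the scene and side cameras differed by 3–7 mm. I relied on overhead wrist-camera views, comparing each item with its board in the same picture. The wrist camera's close and far views also differed by up to about 3 mm. The mini jar was first set down from such a close view.

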